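# Lever open the lamp case and sort the spectrometer lamps through the pass gauge

### The job

Lever the lamp case's cover up with the flat blade from the mat (not with the fingers) and swing it right back so that it stays standing open; the blade goes back on its mat when you are done with it. Then sort every lamp in the case by the pass gauge, sliding lamps gently along its V-block and never forcing them: those that fit are pushed on until their glass is wholly through the bore into the covered outlet, and those that do not fit are laid in the return tray. There may be two to four lamps; leave the other things on the bench where they are.

Things in the scene. Friction and masses are not known exactly. Their poses are not given: they have to be found in the camera images.
- case: white lamp case fixed to the bench, 140 (x) by 334 (y) by 65 mm high, walls and floor 5 mm; origin at the centre of its underside, front wall at x = -70 mm (robot's side). Lamps lie along its x, in four places at y = -114, -38, +38, +114 mm, on its floor (top 5 mm up) between rubber strips 4 mm high, 25 mm apart
- case_notch (a point): middle of the pry notch: an opening 60 mm wide (along the case's y) and 12 mm high in the upper rim of the front wall, right under the cover; this point lies on the outer face of the front wall, 59 mm above the bench, 6 mm below the cover's underside
- cover: the case's hinged cover, a panel 140 by 334 by 6 mm, 0.2 kg. Origin on the hinge axis (case's far rim), mid-length; the panel runs along its own -x, underside in its x-y plane. Shut, it lies flat on the rim, flush with the walls, axes as the case's; opening turns it up about its +y (90 degrees = upright, stop at 109). A stiff hinge (0.3 N m friction) holds it where left; no handle
- cover_hinge (a point): fixed point on the cover's hinge axis (which runs along the case's y), middle of the far rim, 65 mm above the bench
- blade: flat pry blade, 180 mm long: wooden handle 90 by 20 by 20 mm (x from -90 to 0) and steel blade 90 by 18 by 4 mm (x from 0 to +90) at mid height; origin on its centre line, at the joint between handle and blade, 10 mm above what it lies on; its x axis points from handle to tip; about 0.14 kg
- blade_tip (a point): tip of the steel blade (x = +90 mm of the blade body)
- mat: grey mat fixed on the bench, 130 (x) by 220 (y) by 3 mm thick, where the blade belongs; origin at the centre of its underside
- gauge: pass gauge fixed to the bench: open V-block, then dark steel jaws with a bore, then a covered outlet 240 mm long (clear roof, top 53 mm above the bench) with an end stop; the V runs on through. Its x axis is the direction in which lamps are pushed. Base plate 72 mm wide, 4 mm thick. Origin on the bench under the middle of the entry V-block
- gauge_entry (a point): bottom line of the entry V-block (x = 0 of the gauge), 8 mm above the bench. The V-block is open from x = -75 to +73 mm, 28 mm wide, sides rising at 25 degrees, no side walls. A lamp laid with its middle 0 to 15 mm before this point is clear of the jaws; its axis is then 28 mm (36 mm lamp) or 32 mm (44 mm lamp) above the bench
- gauge_bore (a point): centre of the bore in the jaws' front face, 28 mm above the bench and 73 mm beyond gauge_entry; same axes as the gauge. Jaws 40 mm apart and 14 mm thick; the bar over them has its underside 50 mm and top 58 mm above the bench. A 36 mm lamp slides through; a 44 mm lamp stops at the jaws. A sliding lamp drags with 1 to 3 N; pushing one lamp on with the next takes up to 8 N
- tray: grey return tray fixed to the bench, 160 (x) by 210 (y) mm, walls 16 mm high, floor 4 mm thick; a low rib (12 mm above the bench) along x splits it into two bays, centred at y = -52 and +52 mm; a lamp is laid along its x. Origin at the centre of its underside
- lamp_a: glass lamp, 115 mm long, about 0.12 kg: clear cylinder 80 mm long, 36 or 44 mm thick (the gauge tells which), and a black base 30 mm thick, 35 mm long. Origin on its axis, mid-length; x runs along it from base to glass (base end at x = -57.5 mm, glass from -22.5 to +57.5 mm). Starts lying level in the case, base towards the front wall. None if absent today
- lamp_b: glass lamp, 115 mm long, about 0.12 kg: clear cylinder 80 mm long, 36 or 44 mm thick (the gauge tells which), and a black base 30 mm thick, 35 mm long. Origin on its axis, mid-length; x runs along it from base to glass (base end at x = -57.5 mm, glass from -22.5 to +57.5 mm). Starts lying level in the case, base towards the front wall. None if absent today
- lamp_c: glass lamp, 115 mm long, about 0.12 kg: clear cylinder 80 mm long, 36 or 44 mm thick (the gauge tells which), and a black base 30 mm thick, 35 mm long. Origin on its axis, mid-length; x runs along it from base to glass (base end at x = -57.5 mm, glass from -22.5 to +57.5 mm). Starts lying level in the case, base towards the front wall. None if absent today
- lamp_d: glass lamp, 115 mm long, about 0.12 kg: clear cylinder 80 mm long, 36 or 44 mm thick (the gauge tells which), and a black base 30 mm thick, 35 mm long. Origin on its axis, mid-length; x runs along it from base to glass (base end at x = -57.5 mm, glass from -22.5 to +57.5 mm). Starts lying level in the case, base towards the front wall. None if absent today
- wash_bottle: bystander: bottle, 70 mm wide, 170 mm tall, origin at its foot
- reagent_jar: bystander: amber jar, 76 mm wide, 100 mm tall, origin at its foot
- beaker: bystander: glass beaker, 70 mm wide, 90 mm tall, origin at its foot
- carton: bystander: cardboard box 70 by 140 by 60 mm, origin under its centre
- mouse: bystander: computer mouse 110 by 60 by 30 mm, origin under its centre
- notebook: bystander: blue notebook 150 by 110 by 14 mm, origin under its centre
- brush: bystander: small brush, 170 mm long, lying on the bench
Not all that is in view belongs to the job. What is meant by the blade is not orange or purple, and is the smaller of those in its own colour.

How it is judged:
By the outcome, as a careful person would: the job done as asked, in the order asked, and still so for the second after the job is handed in, with the robot touching nothing.
Of lamp_a, lamp_b, lamp_c, lamp_d only 2 to 4 are there at a start; the rules pass over those that are not, and their reading is None.
At some moment in a run one of blade may be knocked a few centimetres aside while the robot is not near it.
Once in a run the grip may slacken for a moment while it holds something.
It also fails if it takes over 210 s, if anything falls off the work surface, if the arm or the gripper's body presses on something with over 40 N, if the wrist force passes 120 N, or if a joint passes its speed limit or range.

### The arm

A 7-joint arm with a two-finger parallel gripper is mounted at the origin on the work surface. World frame = base frame: x ahead of the robot, y to its left, z up, the work surface at z = 0. Lengths are in m, angles in degrees, forces in N, time in s.
With the tool pointing down it reaches from about 0.4 to 0.875 m from the base axis. Payload 6.5 kg.
Tool frame: the origin (TCP) lies at the very end of the fingers, on their centre line; the grasp point (between the pads) lies 19 mm behind it; z points along the fingers, y is the line along which they close (so a half turn about z gives the same grasp; the last joint's range is limited). The gripper opens to 85 mm and grips with 20 to 120 N. Pads are 22 mm wide; open, the fingers measure 114 mm over their backs; the gripper's body (76 mm by 85 mm) begins 54 mm behind the grasp point. The pads swing forward as they close: fully open they stand 13 mm farther back than shut.
Start: joints at [-73.98, 30.733, -0.252, 88.115, 0.149, 61.152, -4.079], TCP at [0.22, 0.612, 0.231] pointing down, gripper open.
Joint ranges: [-154.64, 154.64], [-21.42, 123.67], [-72.66, 72.17], [13.99, 137.28], [-74.86, 254.86], [10.95, 109.41], [-158.01, 158.01]. Speed limits (degrees/s): [136.94, 136.94, 180, 180, 180, 180, 180].

### API

Orientations are given as [roll, pitch, yaw] about the fixed x, y, z axes, in that order (R = Rz(yaw) Ry(pitch) Rx(roll)).
In Python, from bench import robot, viewer gives the robot as it stands.
- The arm moves only by the tool arm_command, never from a script. Its arguments are lists of equal length, an entry for each row: "gripper": the closure, from -1 (fully open) to 1 (shut), so that 0 is half open; "translation": the shift along the world's x, y, z in cm, a list of three; "turn": the turn, a rotation vector about the world's x, y, z in degrees, a list of three. In form: {"gripper": [gripper, ...], "translation": [[dx, dy, dz], ...], "turn": [[ax, ay, az], ...]}. A call has 1 to 5 rows; each row is the pose to reach, as a shift and turn from the pose commanded when the call began; what a row does not reach only later rows make up. A row lasts 1/10 s, in which the tool goes at most 50 mm and 8.59 degrees, less where a joint would pass 70% of its speed; a pose out of reach is approached as far as the arm can. A call with a gripper value outside its range is refused whole. The fingers move at their own pace and stop on an object; the grip force is fixed at half the most. Time passes only in rows, so rows that repeat a pose let the fingers close. It gives the time, the measured TCP pose, the force, the opening and the grip force at its end, in the units of the state.
- robot.state(): the state, without advancing time (a new reading comes with each control period).
- viewer.grab_frame(name): name is "scene" or "top" or "wrist"; returns the picture (400x640x3 uint8, blue, green, red); there is no depth.
- viewer.camera_model(name): a dict with "fx", "fy", "cx", "cy" (pixels), "k1" (the pictures are not rectified: a ray, as slopes to the right and down, at radius r is drawn at 1 + k1 r^2 times it, then the intrinsics apply), "position" and "orientation" of the camera in the world. Camera axes: x right, y down, z forward; pixel columns grow to the right and rows downward; lengths in m; the calibration is good to about 2 mm. A picture is of the moment at which its call begins: read the wrist's pose just before it. camera_model takes no time and is no camera call; for the wrist camera it gives the pose at the moment of the call.
- robot.job_done(): hands the job in; it is judged then, once.
The state is a dict: "time_s": time; "joints": joint angles; "qd": joint speeds; "joint_efforts": joint torques, N m; "tool_pos": TCP position; "ee_rot": TCP orientation; "force": force on the tool from outside, world axes, zero at the start; "torque": the same for the moment, N m; "width": opening from 0.0 (shut) to 1.0 (fully open); "grasp_force": force on a finger pad.
Only numpy, scipy, OpenCV 4.12 (cv2) and the standard library are available. Lean on these libraries where they do the work, as an engineer would, in place of code of your own. Each camera call takes 0.05 s, during which the arm holds its last target. There are 200 camera calls.

## Working session

There is one attempt and no reset: what is moved stays moved. The work goes in short steps, Python scripts to look and compute and a tool call to move; the robot and the scene stay as the last step left them, time stands still between calls to the robot, and variables do not carry over. Pictures are saved under pics/ and viewed, at most 14 in all, crops included, and the job is handed in when it is done.

Besides the shell and the picture viewer there is one more tool, called after "Call:" by a JSON object that holds its "op" and its "data". arm_command: Moves the arm, as the interface text tells. Its arguments: {"type":"object","properties":{"gripper":{"type":"array","items":{"type":"number"}},"translation":{"type":"array","items":{"type":"array","items":{"type":"number"}}},"turn":{"type":"array","items":{"type":"array","items":{"type":"number"}}}},"required":["gripper","translation","turn"]}

```bash
ls; mkdir -p pics; cat > h.py <<'E'
import cv2, numpy as np
from bench import robot, viewer
from scipy.spatial.transform import Rotation as R
def cam(n):
    m=viewer.camera_model(n); o=np.array(m["orientation"],float)
    M=o if o.shape==(3,3) else R.from_euler('xyz',o,degrees=True).as_matrix()
    return m,M,np.array(m["position"],float)
def world(n,pts,z,c=None):
    m,M,p=c or cam(n); K=np.array([[m["fx"],0,m["cx"]],[0,m["fy"],m["cy"]],[0,0,1]]); d=np.array([m["k1"],0,0,0,0.])
    u=cv2.undistortPoints(np.array(pts,float).reshape(-1,1,2),K,d).reshape(-1,2)
    r=np.c_[u,np.ones(len(u))]@M.T
    z=np.broadcast_to(z,len(u)); return p+r*((z-p[2])/r[:,2])[:,None]
def pix(n,P,c=None):
    m,M,p=c or cam(n); q=(np.array(P,float).reshape(-1,3)-p)@M; s=q[:,:2]/q[:,2:]
    s=s*(1+m["k1"]*(s**2).sum(1,keepdims=True)); return s*[m["fx"],m["fy"]]+[m["cx"],m["cy"]]
def st():
    s=robot.state(); print({k:np.round(s[k],3).tolist() for k in("time_s","tool_pos","ee_rot","force","torque","width","grasp_force","joints")})
    return s
E
python3 - <<'E'
from h import *
for n in("top","scene"):
    print(viewer.camera_model(n)); cv2.imwrite(f"pics/{n}0.png",viewer.grab_frame(n))
im=cv2.imread("pics/top0.png"); cv2.imwrite("pics/top0b.png",cv2.resize(im,(800,500),interpolation=cv2.INTER_CUBIC))
st()
E
```

```text
pics
{'fx': 428.678936187197, 'fy': 428.678936187197, 'cx': 316.9769959371159, 'cy': 193.92088806084845, 'k1': 0.01590954027413787, 'position': array([0.24342467, 0.00180946, 1.42561824]), 'orientation': array([-1.69500803e+02,  1.22954126e-02, -8.87563188e+01])}
{'fx': 385.30824988012085, 'fy': 385.30824988012085, 'cx': 320.1773304108994, 'cy': 201.60752408844607, 'k1': -0.08818722566365012, 'position': array([1.17040801, 0.82467822, 0.92961486]), 'orientation': array([-128.59613529,   -0.31912732,  142.32218046])}
{'time_s': 0.1, 'tool_pos': [0.22, 0.611, 0.231], 'ee_rot': [-179.912, 0.007, 160.192], 'force': [-0.966, -0.257, 0.394], 'torque': [0.044, 0.04, -0.05], 'width': 1.005, 'grasp_force': 0.0, 'joints': [-73.981, 30.772, -0.254, 88.165, 0.149, 61.152, -4.079]}
```

View pics/top0b.png

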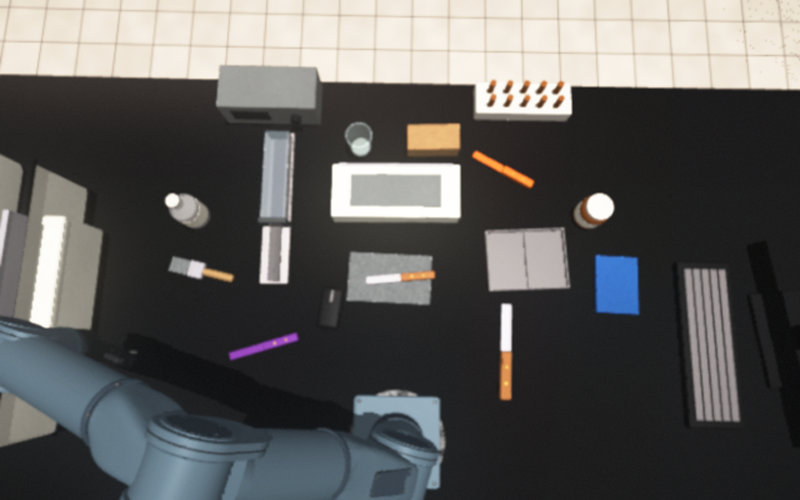

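View pics/scene0.png

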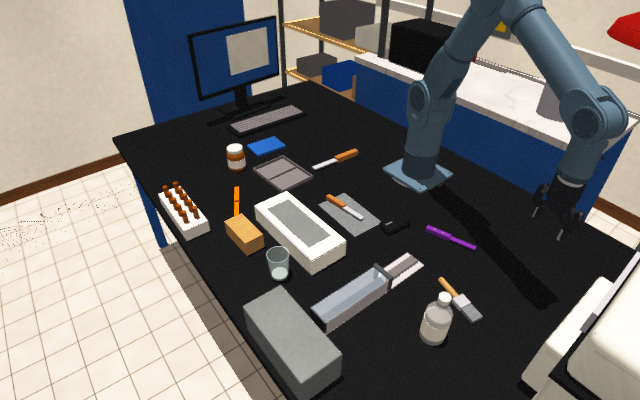

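The mat blade lies at about (367–434, 277) in the enlarged top view, with its tip to the left. The case is at (395,192), the gauge at (277,200) pushing up the image (+x), and the tray at (527,260). A longer look-alike blade is at (505,350).

```bash
python3 - <<'E'
from h import *
im=cv2.imread("pics/top0.png")[85:265,185:475]
cv2.imwrite("pics/c1.png",cv2.resize(im,None,fx=2.75,fy=2.75,interpolation=cv2.INTER_CUBIC))
print(world("top",np.array([[331,222],[460,222],[331,163],[460,163],[367,280],[434,274],[289,283],[262,283],[275,228],[487,291],[570,289]])*.8,[.06,.06,.065,.065,.013,.013,.015,.015,.015,.01,.01]).round(3))
E
```

```text
[[ 0.547  0.179  0.06 ]
 [ 0.554 -0.158  0.06 ]
 [ 0.706  0.185  0.065]
 [ 0.713 -0.157  0.065]
 [ 0.402  0.083  0.013]
 [ 0.422 -0.094  0.013]
 [ 0.39   0.288  0.015]
 [ 0.388  0.359  0.015]
 [ 0.537  0.334  0.015]
 [ 0.38  -0.235  0.01 ]
 [ 0.391 -0.453  0.01 ]]
```

View pics/c1.png

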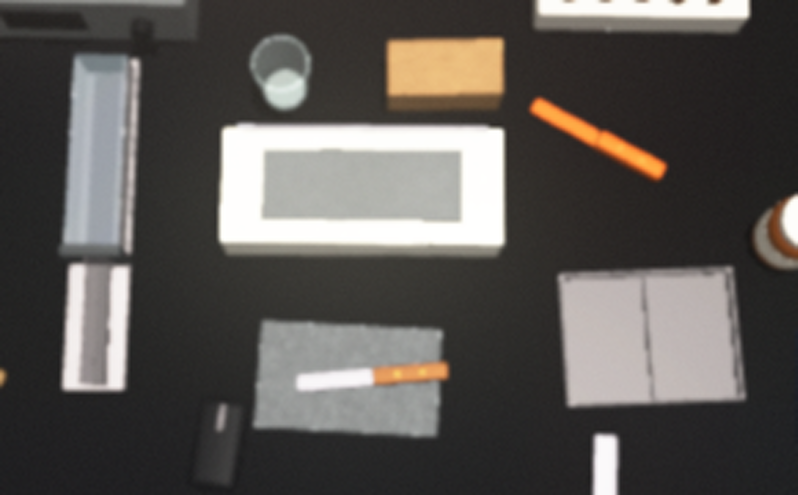

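The crop shows the cover top corners at about (221,127), (503,128), (219,244) and (504,245). The blade tip is at (297,382), the joint at (374,376) and the handle end at (447,370). The gauge entry foot is at (62–125,390), and the tray corners are (558,273), (733,267), (745,400) and (568,406).

```bash
python3 - <<'E'
from h import *
def f(l,p,z):
    w=world("top",np.array(p,float)/2.75+[185,85],z); print(l,w.round(4)[:,:2].tolist()); return w
c=f("cover",[(221,127),(503,128),(504,245),(219,244)],.071); print(c.mean(0))
f("blade tip,joint,end",[(297,382),(374,376),(447,370)],[.013,.017,.02])
f("gauge foot",[(62,390),(125,390)],.004); f("roof tl tr br bl",[(75,56),(129,56),(124,250),(66,250)],.053)
f("bar front",[(60,255),(132,258)],.058); f("vgrey",[(81,383),(106,384),(110,265),(85,265)],.01)
t=f("tray",[(558,273),(733,267),(745,400),(568,406)],.016);print(t.mean(0))
f("mat",[(262,321),(442,330),(436,436),(254,428)],.003)
E
```

```text
cover [[0.7013, 0.1825], [0.7074, -0.156], [0.5633, -0.1572], [0.5573, 0.1786]]
[0.63233616 0.01196971 0.071     ]
blade tip,joint,end [[0.4026, 0.0849], [0.4113, -0.0075], [0.4201, -0.0949]]
gauge foot [[0.3878, 0.3689], [0.3894, 0.2929]]
roof tl tr br bl [[0.7945, 0.3681], [0.796, 0.3018], [0.5516, 0.2938], [0.5501, 0.3629]]
bar front [[0.5428, 0.3683], [0.541, 0.2827]]
vgrey [[0.3961, 0.3451], [0.3956, 0.3149], [0.5421, 0.319], [0.5414, 0.3497]]
tray [[0.5427, -0.2295], [0.5547, -0.4428], [0.3924, -0.4513], [0.3805, -0.2401]]
[ 0.46758484 -0.3409495   0.016     ]
mat [[0.4776, 0.1307], [0.4713, -0.0895], [0.3422, -0.0835], [0.3471, 0.1354]]
```

Call:
{"op": "arm_command", "data": {"gripper": [-1,-1,-1,-1,-1], "translation": [[1.3,-4.3,-0.5],[2.6,-8.6,-1],[3.9,-12.9,-1.5],[5.2,-17.2,-2],[6.5,-21.5,-2.5]], "turn": [[0,0,-8],[0,0,-16],[0,0,-24],[0,0,-32],[0,0,-40]]}}

```text
time_s: 0.6
tool_pos: [0.2855, 0.3945, 0.2059]
ee_rot: [-180.0, 0.0, 119.9]
force: [0.7, 0.2, 0.9]
width: 1.002
grasp_force: 0.0
```

Call:
{"op": "arm_command", "data": {"gripper": [-1,-1,-1,-1,-1], "translation": [[1.3,-4.3,-0.5],[2.6,-8.6,-1],[3.9,-12.9,-1.5],[5.2,-17.2,-2],[6.5,-21.5,-2.5]], "turn": [[0,0,-8],[0,0,-16],[0,0,-24.6],[0,0,-24.6],[0,0,-24.6]]}}

```text
time_s: 1.1
tool_pos: [0.3503, 0.1798, 0.1811]
ee_rot: [180.0, -0.0, 95.6]
force: [1.5, 0.1, -0.7]
width: 1.0
grasp_force: 0.0
```

Call:
{"op": "arm_command", "data": {"gripper": [-1,-1,-1,-1,-1], "translation": [[1.3,-4.3,-0.5],[2.6,-8.6,-1],[3.9,-12.9,-1.5],[6.3,-20.6,-2],[6.3,-20.6,-2]], "turn": [[0,0,0],[0,0,0],[0,0,0],[0,0,0],[0,0,0]]}}

```text
time_s: 1.6
tool_pos: [0.4136, -0.0279, 0.1612]
ee_rot: [180.0, 0.1, 95.4]
force: [0.1, 0.4, -0.2]
width: 0.999
grasp_force: 0.0
```

```bash
python3 - <<'E'
from h import *
st(); m=viewer.camera_model("wrist"); print(m); im=viewer.grab_frame("wrist"); cv2.imwrite("pics/w1.png",im)
print(pix("wrist",[[.413,-.024,.023],[.4115,-.0055,.013],[.4026,.085,.013]]).round(0))
E
```

```text
{'time_s': 1.6, 'tool_pos': [0.414, -0.028, 0.161], 'ee_rot': [179.984, 0.052, 95.42], 'force': [0.076, 0.389, -0.158], 'torque': [0.033, -0.059, 0.048], 'width': 0.999, 'grasp_force': 0.0, 'joints': [-27.321, 15.339, 28.791, 126.863, -11.317, 40.152, 14.716]}
{'fx': 340.3507475929267, 'fy': 340.3507475929267, 'cx': 323.0029077926588, 'cy': 202.06493440910467, 'k1': 0.009838075405331078, 'position': array([0.40557101, 0.05555821, 0.3049989 ]), 'orientation': array([ 1.60907806e+02, -3.24617012e-02,  5.45783454e+00])}
[[321. 178.]
 [322. 154.]
 [321.  38.]]
```

View pics/w1.png

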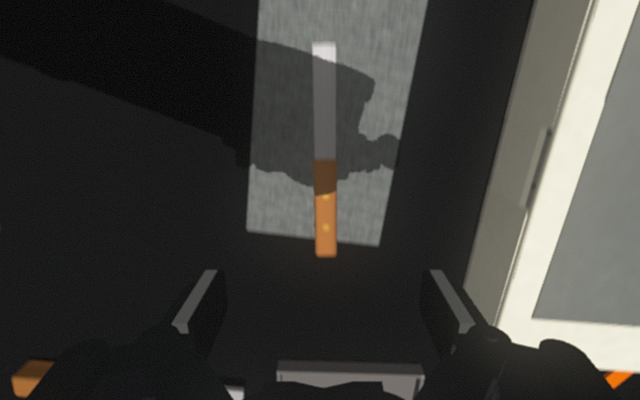

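The wrist view shows the blade undisturbed: tip (323,43), joint (325,159), handle end (326,256). The notch is visible on the case front at about (538,168).

```bash
python3 - <<'E'
from h import *
w=world("wrist",[(323.5,42),(325.5,160),(326.5,251),(547,128),(529,208),(551,128),(533,208)],[.015,.018,.023,.065,.065,.065,.065]); print(w.round(4))
d=w[0]-w[2]; print(np.degrees(np.arctan2(d[1],d[0])))
E
```

```text
[[ 0.4051  0.0822  0.015 ]
 [ 0.4152 -0.0092  0.018 ]
 [ 0.424  -0.093   0.023 ]
 [ 0.5644  0.037   0.065 ]
 [ 0.5692 -0.0218  0.065 ]
 [ 0.5672  0.0372  0.065 ]
 [ 0.5722 -0.0216  0.065 ]]
96.14137650916926
```

Call:
{"op": "arm_command", "data": {"gripper": [-1,-1,-1,-1,-1], "translation": [[0.3,0.2,-4],[0.3,0.2,-8],[0.3,0.2,-12],[0.3,0.2,-14.5],[0.3,0.2,-15.6]], "turn": [[0,0,0.7],[0,0,0.7],[0,0,0.7],[0,0,0.7],[0,0,0.7]]}}

```text
time_s: 2.15
tool_pos: [0.4147, -0.0223, 0.0033]
ee_rot: [-179.8, -0.0, 96.3]
force: [-0.1, -0.1, 0.9]
width: 1.0
grasp_force: 0.0
```

Call:
{"op": "arm_command", "data": {"gripper": [1,1,1,1,1], "translation": [[0,0,0],[0,0,0],[0,0,0],[0,0,0],[0,0,0]], "turn": [[0,0,0],[0,0,0],[0,0,0],[0,0,0],[0,0,0]]}}

```text
time_s: 2.65
tool_pos: [0.417, -0.0223, 0.0064]
ee_rot: [179.9, -0.0, 96.3]
force: [-0.8, 1.3, 8.4]
width: 0.219
grasp_force: 58.5
```

Call:
{"op": "arm_command", "data": {"gripper": [1,1,1,1,1], "translation": [[0,0,0],[0,0,0],[0,0,0],[0,0,0],[0,0,0]], "turn": [[0,0,0],[0,0,0],[0,0,0],[0,0,0],[0,0,0]]}}

```text
time_s: 3.15
tool_pos: [0.417, -0.0223, 0.0064]
ee_rot: [179.9, -0.0, 96.3]
force: [-1.8, 0.6, 11.7]
width: 0.217
grasp_force: 58.9
```

Call:
{"op": "arm_command", "data": {"gripper": [1,1,1,1,1], "translation": [[0,0,2],[0,0,5],[0,0,8],[0,0,10],[0,0,10]], "turn": [[0,0,0],[0,0,-3],[0,0,-11],[0,0,-19],[0,0,-27]]}}

```text
time_s: 3.65
tool_pos: [0.418, -0.0221, 0.1078]
ee_rot: [179.8, -0.2, 69.0]
force: [-0.0, 0.9, -1.2]
width: 0.218
grasp_force: 59.6
```

Call:
{"op": "arm_command", "data": {"gripper": [1,1,1,1,1], "translation": [[0.4,0.6,0],[0.8,1.2,0],[1.2,1.8,0],[1.6,2.4,0],[1.9,3.2,0]], "turn": [[0,0,-8],[0,0,-16],[0,0,-24],[0,0,-32],[0,0,-40]]}}

```text
time_s: 4.15
tool_pos: [0.4355, 0.0099, 0.1057]
ee_rot: [-180.0, -0.0, 29.0]
force: [0.5, 0.3, -1.7]
width: 0.214
grasp_force: 59.6
```

Call:
{"op": "arm_command", "data": {"gripper": [1,1,1,1,1], "translation": [[0,0,0],[0,0,0],[0,0,0],[0,0,0],[0,0,0]], "turn": [[0,0,-7],[0,0,-14],[0,0,-21],[0,0,-28],[0,0,-28]]}}

```text
time_s: 4.65
tool_pos: [0.4351, 0.0098, 0.1054]
ee_rot: [-180.0, 0.0, 1.3]
force: [-0.4, 0.3, -1.8]
width: 0.213
grasp_force: 59.6
```

```bash
python3 - <<'E'
from h import *
st(); im=viewer.grab_frame("wrist"); cv2.imwrite("pics/w2.png",im)
s=robot.state(); p=np.array(s["tool_pos"])
print(pix("wrist",[p+[.104,0,.007],p+[.014,0,.007],[.5635,.01,.065]]).round(0))
E
```

```text
{'time_s': 4.65, 'tool_pos': [0.435, 0.01, 0.105], 'ee_rot': [-180.0, 0.006, 1.256], 'force': [-0.433, 0.338, -1.773], 'torque': [-0.037, -0.002, -0.017], 'width': 0.213, 'grasp_force': 59.602, 'joints': [-48.09, 31.936, 51.852, 126.954, -40.807, 39.536, -55.958]}
[[329.  26.]
 [323. 251.]
 [328. -16.]]
```

View pics/w2.png

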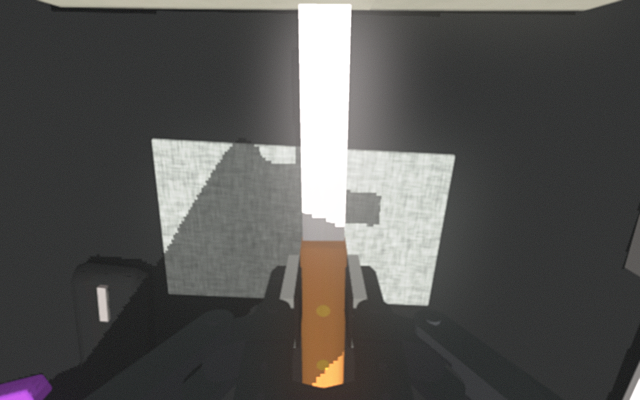

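The blade is held straight along +x: tip at about (325,5), joint (324,240). The case's bottom front edge shows at row ~9, columns 52–588.

```bash
python3 - <<'E'
from h import *
print(world("wrist",[(325,5),(324,240),(322,386),(130,9),(500,12),(52,8),(588,11)],[.114,.114,.122,0,0,0,0]).round(4))
E
```

```text
[[ 0.5455  0.0114  0.114 ]
 [ 0.4552  0.0093  0.114 ]
 [ 0.3812  0.0083  0.122 ]
 [ 0.5617  0.137   0.    ]
 [ 0.5663 -0.1018 -0.    ]
 [ 0.5607  0.1867  0.    ]
 [ 0.568  -0.1581  0.    ]]
```

Call:
{"op": "arm_command", "data": {"gripper": [1,1,1,1,1], "translation": [[0,0.1,-3],[0,0.1,-5.2],[0,0.1,-5.2],[0,0.1,-5.2],[0,0.1,-5.2]], "turn": [[0,0,0],[0,0,0],[0,0,0],[0,0,0],[0,0,0]]}}

```text
time_s: 5.2
tool_pos: [0.436, 0.0104, 0.0543]
ee_rot: [-180.0, -0.1, 1.3]
force: [0.3, -0.2, -1.6]
width: 0.218
grasp_force: 59.6
```

Call:
{"op": "arm_command", "data": {"gripper": [1,1,1,1,1], "translation": [[0.6,0,0],[1.2,0,0],[1.8,0,0],[2.4,0,0],[2.4,0,0]], "turn": [[0,0,0],[0,0,0],[0,0,0],[0,0,0],[0,0,0]]}}

```text
time_s: 5.7
tool_pos: [0.4606, 0.0105, 0.0534]
ee_rot: [180.0, -0.1, 1.3]
force: [-0.4, -0.3, -1.9]
width: 0.218
grasp_force: 59.6
```

Call:
{"op": "arm_command", "data": {"gripper": [1,1,1,1,1], "translation": [[0.5,0,0],[1.0,0,0],[1.6,0,0],[1.6,0,0],[1.6,0,0]], "turn": [[0,0,0],[0,0,0],[0,0,0],[0,0,0],[0,0,0]]}}

```text
time_s: 6.2
tool_pos: [0.4753, 0.0104, 0.0532]
ee_rot: [180.0, 0.0, 1.3]
force: [-1.4, 0.6, -1.2]
width: 0.218
grasp_force: 59.6
```

```bash
python3 - <<'E'
import numpy as np
# tip offsets along arc, r=.118 from hinge(.704,.065); tip top z .0615 at contact underside .065 ; x of tip now .5865
H=np.array([.7035,.065]); r=.117
for a in range(0,106,7):
    t=np.radians(a); p=H+r*np.array([-np.cos(t),np.sin(t)]); print(a,((p-[.5865,.0615])*100).round(1))
E
```

```text
0 [0.  0.4]
7 [0.1 1.8]
14 [0.3 3.2]
21 [0.8 4.5]
28 [1.4 5.8]
35 [2.1 7.1]
42 [3.  8.2]
49 [4.  9.2]
56 [ 5.2 10. ]
63 [ 6.4 10.8]
70 [ 7.7 11.3]
77 [ 9.1 11.8]
84 [10.5 12. ]
91 [11.9 12. ]
98 [13.3 11.9]
105 [14.7 11.7]
```

Call:
{"op": "arm_command", "data": {"gripper": [1,1,1,1,1], "translation": [[0,0,0.4],[0,0,1.0],[0.1,0,1.8],[0.2,0,2.5],[0.3,0,3.2]], "turn": [[0,0,0],[0,0,0],[0,0,0],[0,0,0],[0,0,0]]}}

```text
time_s: 6.7
tool_pos: [0.4778, 0.0105, 0.0858]
ee_rot: [-180.0, 0.1, 1.3]
force: [0.3, 0.1, -5.6]
width: 0.214
grasp_force: 59.1
```

```bash
python3 - <<'E'
from h import *
st(); im=viewer.grab_frame("wrist"); cv2.imwrite("pics/w3.png",im)
im=viewer.grab_frame("scene"); cv2.imwrite("pics/s3.png",im)
cv2.imwrite("pics/s3c.png",np.hstack([cv2.resize(im[140:290,230:430],(400,300),interpolation=2),cv2.resize(cv2.imread("pics/w3.png"),(400,300))]))
E
```

```text
{'time_s': 6.7, 'tool_pos': [0.478, 0.011, 0.086], 'ee_rot': [-179.991, 0.051, 1.285], 'force': [0.275, 0.134, -5.586], 'torque': [-0.093, 0.351, -0.023], 'width': 0.214, 'grasp_force': 59.122, 'joints': [-43.478, 37.057, 48.124, 121.438, -43.572, 40.631, -54.665]}
```

View pics/s3c.png

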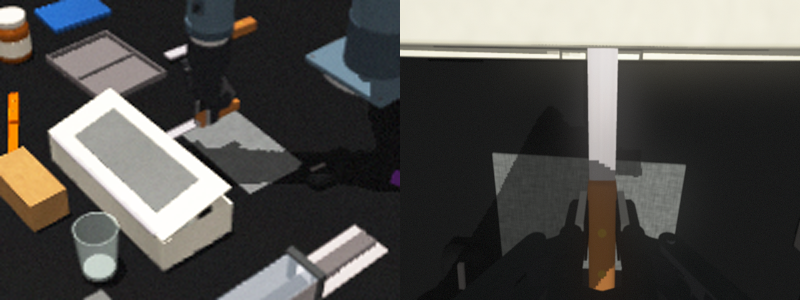

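The left half shows the cover raised by the blade, and the right half shows the blade still straight in the grip. I'll carry on along the arc.

Call:
{"op": "arm_command", "data": {"gripper": [1,1,1,1,1], "translation": [[0.5,0,1.3],[1.1,0,2.6],[1.8,0,3.9],[2.7,0,5.0],[3.7,0,6.0]], "turn": [[0,0,0],[0,0,0],[0,0,0],[0,0,0],[0,0,0]]}}

```text
time_s: 7.3
tool_pos: [0.5141, 0.0108, 0.1454]
ee_rot: [-179.9, 0.2, 1.3]
force: [-4.1, 0.4, -2.6]
width: 0.22
grasp_force: 59.4
```

Call:
{"op": "arm_command", "data": {"gripper": [1,1,1,1,1], "translation": [[1.2,0,0.7],[2.4,0,1.4],[3.7,0,1.8],[5.1,0,2.2],[6.5,0,2.4]], "turn": [[0,0,0],[0,0,0],[0,0,0],[0,0,0],[0,0,0]]}}

```text
time_s: 7.8
tool_pos: [0.5804, 0.0108, 0.1696]
ee_rot: [-180.0, 0.0, 1.3]
force: [-2.3, 0.5, -0.3]
width: 0.223
grasp_force: 38.3
```

Call:
{"op": "arm_command", "data": {"gripper": [1,1,1,1,1], "translation": [[1,0,0],[2.0,0,0],[3.0,0,-0.1],[4,0,-0.2],[4.3,0,-0.2]], "turn": [[0,0,0],[0,0,0],[0,0,0],[0,0,0],[0,0,0]]}}

```text
time_s: 8.3
tool_pos: [0.6239, 0.0106, 0.1667]
ee_rot: [180.0, 0.0, 1.3]
force: [-2.7, 0.3, -1.7]
width: 0.215
grasp_force: 64.3
```

```bash
python3 - <<'E'
from h import *
st(); im=viewer.grab_frame("wrist"); cv2.imwrite("pics/w4.png",im)
im=viewer.grab_frame("scene"); cv2.imwrite("pics/s4.png",im)
cv2.imwrite("pics/s4c.png",np.hstack([cv2.resize(im[140:290,230:430],(400,300),interpolation=2),cv2.resize(cv2.imread("pics/w4.png"),(400,300))]))
E
```

```text
{'time_s': 8.3, 'tool_pos': [0.624, 0.011, 0.167], 'ee_rot': [179.984, 0.035, 1.309], 'force': [-2.724, 0.31, -1.664], 'torque': [0.234, 0.63, 0.124], 'width': 0.215, 'grasp_force': 64.334, 'joints': [-39.055, 42.687, 51.867, 97.473, -38.301, 59.313, -62.656]}
```

View pics/s4c.png

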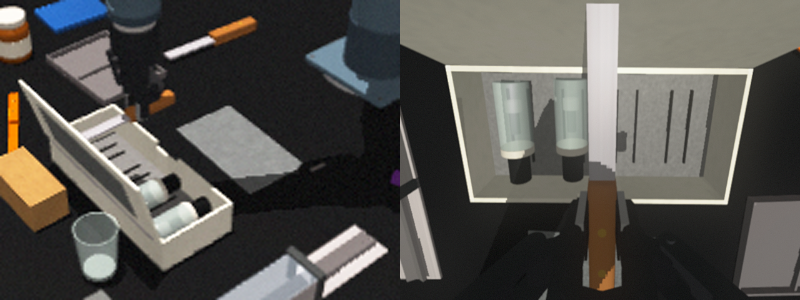

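The cover now stands leaned back past upright. Two lamps are visible, at (512,130) and (572,130) in the right half, which are the +114 and +38 places; the other two places are empty. Next I'll put the blade back on the mat.

Call:
{"op": "arm_command", "data": {"gripper": [1,1,1,1,1], "translation": [[-3,0,0],[-7.5,0,0],[-12,0,0],[-16.5,0,0],[-18.9,0,0]], "turn": [[0,0,0],[0,0,0],[0,0,0],[0,0,0],[0,0,5]]}}

```text
time_s: 8.9
tool_pos: [0.4305, 0.0101, 0.1667]
ee_rot: [-179.9, 0.1, 6.3]
force: [0.8, -0.3, -1.0]
width: 0.213
grasp_force: 64.5
```

Call:
{"op": "arm_command", "data": {"gripper": [1,1,1,1,1], "translation": [[-0.4,-0.2,0],[-0.8,-0.4,0],[-1.2,-0.6,0],[-1.6,-0.8,0],[-2.4,-1,0]], "turn": [[0,0,8],[0,0,16],[0,0,24],[0,0,32],[0,0,40]]}}

```text
time_s: 9.4
tool_pos: [0.4112, 0.0, 0.1678]
ee_rot: [179.9, -0.1, 46.6]
force: [-0.6, -0.2, -1.3]
width: 0.216
grasp_force: 64.4
```

Call:
{"op": "arm_command", "data": {"gripper": [1,1,1,1,1], "translation": [[0,0,0],[0,0,0],[0,0,0],[0,0,0],[0,0,-2]], "turn": [[0,0,8],[0,0,16],[0,0,24],[0,0,32],[0,0,40]]}}

```text
time_s: 9.9
tool_pos: [0.4128, 0.0004, 0.1489]
ee_rot: [179.6, -0.1, 86.6]
force: [0.2, 1.4, -1.1]
width: 0.218
grasp_force: 64.4
```

Call:
{"op": "arm_command", "data": {"gripper": [1,1,1,1,1], "translation": [[0,0,-3],[0,0,-6],[0,0,-8],[0,0,-8],[0,0,-8]], "turn": [[0,0,3],[0,0,3],[0,0,3],[0,0,3],[0,0,3]]}}

```text
time_s: 10.4
tool_pos: [0.4108, -0.0001, 0.0678]
ee_rot: [180.0, 0.0, 89.2]
force: [0.3, 0.3, -0.8]
width: 0.213
grasp_force: 64.3
```

```bash
python3 - <<'E'
from h import *
st()
E
```

```text
{'time_s': 10.4, 'tool_pos': [0.411, -0.0, 0.068], 'ee_rot': [179.954, 0.029, 89.217], 'force': [0.341, 0.323, -0.781], 'torque': [0.008, -0.029, -0.055], 'width': 0.213, 'grasp_force': 64.326, 'joints': [-30.004, 27.981, 28.641, 130.39, -28.971, 27.588, 21.088]}
```

Call:
{"op": "arm_command", "data": {"gripper": [1,1,1,1,1], "translation": [[0,0,-3],[0,0,-5],[0,0,-5.6],[0,0,-6],[0,0,-6]], "turn": [[0,0,0],[0,0,0],[0,0,0],[0,0,0],[0,0,0]]}}

```text
time_s: 10.9
tool_pos: [0.4111, 0.0005, 0.008]
ee_rot: [179.9, -0.0, 89.3]
force: [-0.3, -0.2, -1.1]
width: 0.215
grasp_force: 64.4
```

Call:
{"op": "arm_command", "data": {"gripper": [-1,-1,-1,-1,-1], "translation": [[0,0,0],[0,0,0],[0,0,0],[0,0,1],[0,0,3]], "turn": [[0,0,0],[0,0,0],[0,0,0],[0,0,0],[0,0,0]]}}

```text
time_s: 11.4
tool_pos: [0.4095, 0.0004, 0.0375]
ee_rot: [-179.9, 0.0, 89.3]
force: [-0.4, -0.2, 0.1]
width: 0.994
grasp_force: 0.0
```

Call:
{"op": "arm_command", "data": {"gripper": [-1,-1,-1,-1,-1], "translation": [[0,0,5],[0,0,10],[0,0,15],[0,0,19],[0,0,19]], "turn": [[0,0,0],[0,0,0],[0,0,0],[0,0,0],[0,0,0]]}}

```text
time_s: 11.9
tool_pos: [0.4132, 0.0007, 0.232]
ee_rot: [179.5, -0.3, 89.3]
force: [-1.0, 0.2, -0.2]
width: 1.001
grasp_force: 0.0
```

Call:
{"op": "arm_command", "data": {"gripper": [-1,-1,-1,-1,-1], "translation": [[2.5,2,1],[5,4,2],[7.5,6,3],[7.5,8,3],[7.5,8,3]], "turn": [[0,0,0],[0,0,0],[0,0,0],[0,0,0],[0,0,0]]}}

```text
time_s: 12.4
tool_pos: [0.4851, 0.083, 0.2569]
ee_rot: [-179.9, -0.0, 89.5]
force: [0.4, -0.1, -0.1]
width: 1.002
grasp_force: 0.0
```

```bash
python3 - <<'E'
from h import *
st(); print(cam("wrist")[1:]); im=viewer.grab_frame("wrist"); cv2.imwrite("pics/w5.png",im)
im=viewer.grab_frame("top"); cv2.imwrite("pics/t5.png",im)
E
```

```text
{'time_s': 12.4, 'tool_pos': [0.485, 0.083, 0.257], 'ee_rot': [-179.939, -0.0, 89.505], 'force': [0.418, -0.062, -0.064], 'torque': [-0.015, -0.004, 0.05], 'width': 1.002, 'grasp_force': 0.0, 'joints': [-50.819, 16.417, 43.38, 111.777, -13.406, 56.925, -1.699]}
(array([[ 9.99967795e-01, -7.29556767e-03, -3.34412340e-03],
       [-7.98735705e-03, -9.45272393e-01, -3.26184464e-01],
       [-7.81406706e-04,  3.26200670e-01, -9.45300223e-01]]), array([0.48593398, 0.16667909, 0.40080987]))
```

View pics/w5.png

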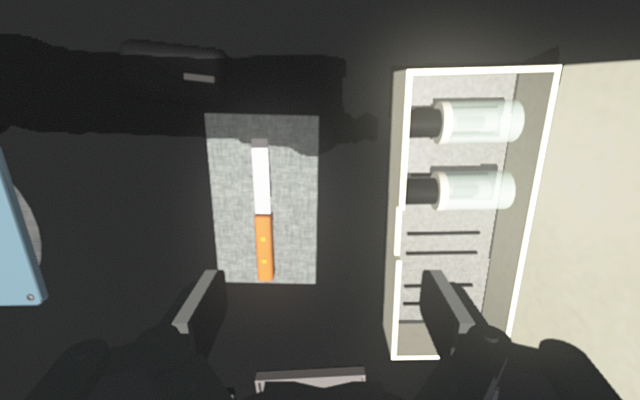

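The blade lies on the mat, from its tip at (261,138) to the handle end at (266,280). The lamps' glass spans about (440–523, 98–144) and (437–515, 167–209), with bases to the left.

```bash
python3 - <<'E'
from h import *
print("mat",world("wrist",[(205,113),(319,115),(317,284),(218,283)],.003).round(3)[:,:2].tolist())
print("blade",world("wrist",[(261,138),(263,214),(266,279)],[.013,.015,.02]).round(3)[:,:2].tolist())
print("rim outer",world("wrist",[(407,70),(562,66),(393,359),(396,230)],.065).round(3)[:,:2].tolist())
for z in(.023,.027): print("glass",z,world("wrist",[(440,99),(440,143),(519,98),(519,144),(437,170),(437,208),(512,167),(512,209),(411,122),(411,189)],z).round(3)[:,:2].tolist())
im=cv2.imread("pics/w5.png",0)
for c in (460,490): print(c,im[85:220:1,c].tolist())
E
```

```text
mat [[0.351, 0.134], [0.48, 0.131], [0.474, -0.091], [0.341, -0.088]]
blade [[0.414, 0.107], [0.411, 0.016], [0.409, -0.072]]
rim outer [[0.562, 0.175], [0.703, 0.176], [0.568, -0.159], [0.562, 0.015]]
glass 0.023 [[0.609, 0.147], [0.614, 0.101], [0.692, 0.147], [0.701, 0.098], [0.613, 0.07], [0.618, 0.024], [0.698, 0.073], [0.706, 0.022], [0.58, 0.124], [0.586, 0.048]]
glass 0.027 [[0.608, 0.147], [0.612, 0.101], [0.69, 0.147], [0.699, 0.099], [0.612, 0.071], [0.617, 0.026], [0.695, 0.074], [0.704, 0.023], [0.579, 0.124], [0.585, 0.049]]
460 [222, 221, 223, 224, 225, 226, 226, 227, 228, 227, 226, 224, 198, 158, 136, 138, 162, 181, 198, 204, 207, 201, 200, 206, 221, 229, 231, 234, 236, 239, 239, 239, 235, 235, 237, 239, 241, 243, 243, 245, 245, 244, 244, 245, 245, 244, 236, 228, 226, 231, 234, 238, 245, 248, 247, 245, 241, 233, 224, 220, 222, 221, 223, 222, 220, 218, 218, 220, 218, 219, 219, 219, 222, 223, 225, 224, 222, 221, 221, 219, 184, 138, 127, 129, 129, 132, 144, 152, 154, 158, 176, 192, 205, 212, 215, 221, 225, 227, 230, 230, 230, 230, 232, 234, 236, 238, 237, 239, 240, 238, 237, 234, 236, 242, 247, 250, 252, 252, 252, 251, 250, 249, 247, 242, 230, 219, 219, 216, 216, 218, 216, 216, 218, 217, 217]
490 [218, 220, 222, 221, 220, 218, 216, 220, 221, 221, 224, 224, 187, 146, 134, 152, 172, 186, 197, 200, 198, 192, 198, 214, 224, 230, 234, 239, 241, 244, 244, 246, 246, 247, 247, 248, 249, 250, 250, 251, 251, 250, 250, 249, 249, 248, 242, 231, 231, 235, 238, 242, 246, 248, 245, 243, 235, 225, 216, 216, 217, 218, 217, 216, 218, 218, 217, 213, 212, 215, 217, 219, 220, 221, 220, 219, 222, 223, 195, 154, 134, 132, 131, 129, 133, 143, 157, 167, 176, 183, 192, 200, 205, 213, 216, 221, 223, 228, 233, 237, 240, 242, 244, 246, 246, 248, 247, 248, 249, 248, 248, 247, 245, 244, 248, 251, 252, 252, 251, 251, 250, 250, 248, 241, 226, 219, 220, 221, 219, 219, 221, 219, 218, 218, 219]
```

Call:
{"op": "arm_command", "data": {"gripper": [-0.41,-0.41,-0.41,-0.41,-0.41], "translation": [[2,0.5,0],[5,1,0],[8,2,0],[11,3,0],[14,4,0]], "turn": [[0,0,8],[0,0,16],[0,0,24],[0,0,32],[0,0,40]]}}

```text
time_s: 13.0
tool_pos: [0.6258, 0.1188, 0.2571]
ee_rot: [-179.9, -0.0, 129.5]
force: [0.7, -0.3, 1.4]
width: 0.703
grasp_force: 0.0
```

Call:
{"op": "arm_command", "data": {"gripper": [-0.41,-0.41,-0.41,-0.41,-0.41], "translation": [[0.5,0,0],[1,0,0],[1.8,0,0],[1.8,0,0],[1.8,0,0]], "turn": [[0,0,8],[0,0,16],[0,0,24],[0,0,32],[0,0,40]]}}

```text
time_s: 13.5
tool_pos: [0.6428, 0.1182, 0.257]
ee_rot: [-179.9, -0.0, 169.5]
force: [0.1, -0.8, -0.2]
width: 0.704
grasp_force: 0.0
```

Call:
{"op": "arm_command", "data": {"gripper": [-0.41,-0.41,-0.41,-0.41,-0.41], "translation": [[0,0,-3],[0,0,-7],[0,0,-10],[0,0,-10],[0,0,-10]], "turn": [[0,0,8],[0,0,11.6],[0,0,11.6],[0,0,11.6],[0,0,11.6]]}}

```text
time_s: 14.0
tool_pos: [0.6432, 0.119, 0.1579]
ee_rot: [-179.9, -0.0, -179.2]
force: [0.6, 0.1, 0.5]
width: 0.704
grasp_force: 0.0
```

```bash
python3 - <<'E'
from h import *
st(); im=viewer.grab_frame("wrist"); cv2.imwrite("pics/w6.png",im)
for y in(.1245,.0485): print(pix("wrist",[[.5775,y,.025],[.6125,y,.025],[.6925,y,.025]]).round(0).tolist())
E
```

```text
{'time_s': 14.0, 'tool_pos': [0.643, 0.119, 0.158], 'ee_rot': [-179.939, -0.025, -179.205], 'force': [0.593, 0.102, 0.5], 'torque': [0.023, -0.048, 0.021], 'width': 0.704, 'grasp_force': 0.0, 'joints': [-26.228, 36.589, 17.382, 91.615, -12.682, 53.783, 86.256]}
[[331.0, 108.0], [330.0, 152.0], [328.0, 240.0]]
[[234.0, 106.0], [238.0, 150.0], [244.0, 239.0]]
```

View pics/w6.png

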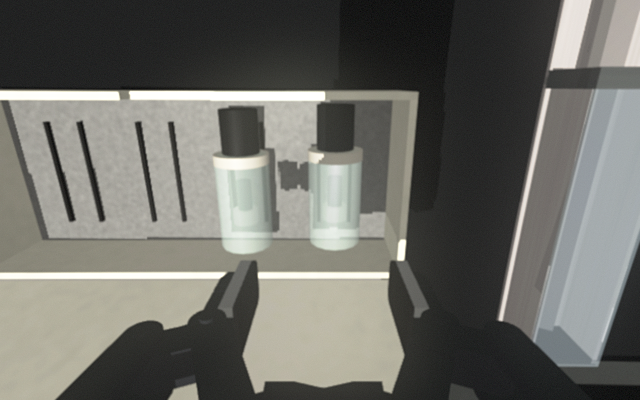

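Lamp 1 (right) spans (336,104) to (335,247) and lamp 2 spans (238,109) to (247,250). Both are straight relative to the tool. I'll descend on lamp 1 with the jaws partly opened to clear the wall.

Call:
{"op": "arm_command", "data": {"gripper": [-0.32,-0.32,-0.32,-0.32,-0.32], "translation": [[-0.3,0.7,-3],[-0.3,0.7,-6.5],[-0.3,0.7,-9],[-0.3,0.7,-9.5],[-0.3,0.7,-9.5]], "turn": [[0,0,0],[0,0,0],[0,0,0],[0,0,0],[0,0,0]]}}

```text
time_s: 14.55
tool_pos: [0.6412, 0.1273, 0.0636]
ee_rot: [-180.0, 0.1, -179.1]
force: [-0.3, 0.1, 0.0]
width: 0.659
grasp_force: 0.0
```

Call:
{"op": "arm_command", "data": {"gripper": [-0.32,-0.32,-0.32,-0.32,-0.32], "translation": [[0,0,-0.6],[0,0,-1.2],[0,0,-1.8],[0,0,-2.4],[0,0,-2.4]], "turn": [[0,0,0],[0,0,0],[0,0,0],[0,0,0],[0,0,0]]}}

```text
time_s: 15.05
tool_pos: [0.6396, 0.1274, 0.0373]
ee_rot: [-180.0, -0.1, -179.1]
force: [-0.3, 0.1, 0.0]
width: 0.659
grasp_force: 0.0
```

No contact so far, so I'll continue down.

Call:
{"op": "arm_command", "data": {"gripper": [-0.32,-0.32,-0.32,-0.32,-0.32], "translation": [[0,0,-0.6],[0,0,-1.2],[0,0,-1.8],[0,0,-2.4],[0,0,-2.4]], "turn": [[0,0,0],[0,0,0],[0,0,0],[0,0,0],[0,0,0]]}}

```text
time_s: 15.55
tool_pos: [0.6406, 0.1279, 0.0184]
ee_rot: [179.9, -0.0, -179.1]
force: [-15.2, -4.8, 38.9]
width: 0.654
grasp_force: 17.4
```

Call:
{"op": "arm_command", "data": {"gripper": [1,1,1,1,1], "translation": [[0,0,0],[0,0,0],[0,0,0],[0,0,0],[0,0,0]], "turn": [[0,0,0],[0,0,0],[0,0,0],[0,0,0],[0,0,0]]}}

```text
time_s: 16.05
tool_pos: [0.6431, 0.1285, 0.0185]
ee_rot: [179.9, 0.3, -179.1]
force: [-7.2, -0.3, 29.3]
width: 0.495
grasp_force: 56.9
```

```bash
python3 -c "
from h import *
st()"
```

```text
{'time_s': 16.05, 'tool_pos': [0.643, 0.128, 0.018], 'ee_rot': [179.867, 0.287, -179.121], 'force': [-7.199, -0.285, 29.251], 'torque': [0.129, 1.361, -0.042], 'width': 0.495, 'grasp_force': 56.923, 'joints': [-24.597, 47.366, 13.859, 94.169, -15.97, 40.101, 88.061]}
```

Call:
{"op": "arm_command", "data": {"gripper": [1,1], "translation": [[0,0,0.5],[0,0,0.8]], "turn": [[0,0,0],[0,0,0]]}}

```text
time_s: 16.25
tool_pos: [0.6402, 0.1275, 0.0223]
ee_rot: [180.0, -0.0, -179.1]
force: [-0.1, -0.1, -0.8]
width: 0.491
grasp_force: 60.8
```

```bash
python3 - <<'E'
from h import *
st(); im=viewer.grab_frame("wrist"); im2=viewer.grab_frame("scene")
cv2.imwrite("pics/w7.png",np.hstack([cv2.resize(im2[100:290,210:430],(400,346),interpolation=2),cv2.resize(im,(400,346))]))
E
```

```text
{'time_s': 16.25, 'tool_pos': [0.64, 0.128, 0.022], 'ee_rot': [179.998, -0.001, -179.109], 'force': [-0.07, -0.114, -0.806], 'torque': [0.007, -0.061, -0.027], 'width': 0.491, 'grasp_force': 60.798, 'joints': [-24.736, 46.949, 14.019, 94.373, -15.779, 40.627, 87.933]}
```

View pics/w7.png

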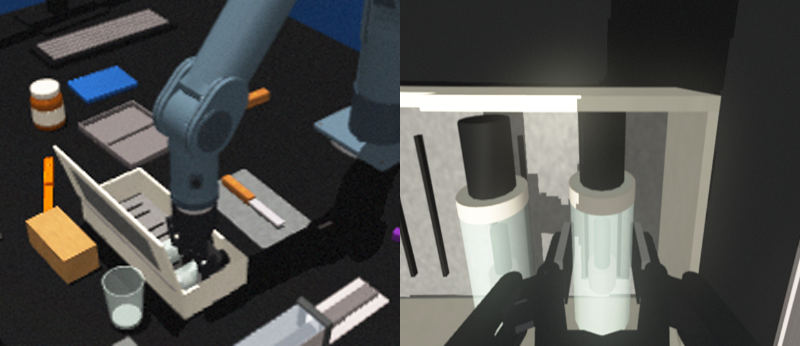

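The grip is good: the wrist force is back near zero with the lamp just lifted. The jaw opening suggests a 44 mm lamp, but the gauge will decide. I'll carry it over the V-block and take a look there.

Call:
{"op": "arm_command", "data": {"gripper": [1,1,1,1,1], "translation": [[0,0,2],[0,0,5],[0,0,9],[0,0,13],[0,0,14]], "turn": [[0,0,0],[0,0,0],[0,0,0],[0,0,0],[0,0,0]]}}

```text
time_s: 16.85
tool_pos: [0.6428, 0.1277, 0.1664]
ee_rot: [179.9, 0.4, -179.1]
force: [0.1, -0.8, -1.2]
width: 0.489
grasp_force: 63.2
```

Call:
{"op": "arm_command", "data": {"gripper": [1,1,1,1,1], "translation": [[-2.5,3,0],[-5,6,0],[-7.5,9,0],[-10,12,0],[-12.5,15,0]], "turn": [[0,0,0],[0,0,0],[0,0,0],[0,0,0],[0,0,0.5]]}}

```text
time_s: 17.35
tool_pos: [0.5134, 0.2782, 0.1609]
ee_rot: [-179.9, -0.1, -178.6]
force: [0.0, 0.6, -1.1]
width: 0.49
grasp_force: 63.2
```

Call:
{"op": "arm_command", "data": {"gripper": [1,1,1,1,1], "translation": [[-2.5,3,-1],[-4.5,5.4,-4],[-4.5,5.4,-6],[-4.5,5.4,-6],[-4.5,5.4,-6]], "turn": [[0,0,0],[0,0,0],[0,0,0],[0,0,0],[0,0,0]]}}

```text
time_s: 17.85
tool_pos: [0.4706, 0.3303, 0.1018]
ee_rot: [-179.9, -0.0, -178.7]
force: [0.9, -0.5, -1.7]
width: 0.492
grasp_force: 63.2
```

```bash
python3 - <<'E'
from h import *
st(); print(viewer.camera_model("wrist")["position"],viewer.camera_model("wrist")["orientation"]); im=viewer.grab_frame("wrist"); cv2.imwrite("pics/w8.png",im)
E
```

```text
{'time_s': 17.85, 'tool_pos': [0.471, 0.33, 0.102], 'ee_rot': [-179.9, -0.036, -178.674], 'force': [0.852, -0.492, -1.746], 'torque': [-0.014, -0.068, -0.022], 'width': 0.492, 'grasp_force': 63.182, 'joints': [-50.673, 34.018, 14.871, 105.687, -12.316, 41.947, 62.302]}
[0.38644076 0.32807174 0.2457504 ] [1.60964116e+02 8.20199259e-02 9.13611277e+01]
```

View pics/w8.png

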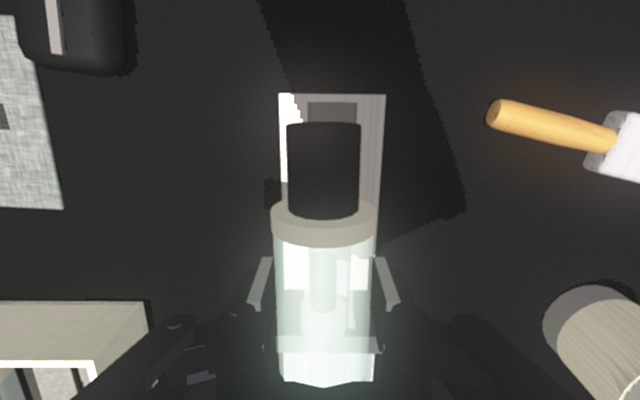

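The view shows the gauge plate's front edge from (278,94) to (386,94), the V's floor at columns 307–356, and the lamp straight in the grip with its base end centred at (323,125).

```bash
python3 - <<'E'
from h import *
print(world("wrist",[(278,94),(386,94),(307,103),(356,102),(287,130),(360,130),(277,215),(376,215),(323,122)],[.004,.004,.013,.013,.11,.11,.11,.11,.125]).round(4))
E
```

```text
[[0.3942 0.2977 0.004 ]
 [0.3926 0.371  0.004 ]
 [0.3992 0.3178 0.013 ]
 [0.3978 0.3501 0.013 ]
 [0.4046 0.3143 0.11  ]
 [0.4039 0.3431 0.11  ]
 [0.4407 0.3096 0.11  ]
 [0.4397 0.3521 0.11  ]
 [0.3996 0.3284 0.125 ]]
```

Call:
{"op": "arm_command", "data": {"gripper": [1,1,1,1,1], "translation": [[0,0.4,-2],[0,0.4,-5],[0,0.4,-6.5],[0,0.4,-7],[0,0.4,-7.2]], "turn": [[0,0,0],[0,0,0],[0,0,0],[0,0,0],[0,0,0]]}}

```text
time_s: 18.4
tool_pos: [0.471, 0.3352, 0.0306]
ee_rot: [-180.0, 0.0, -178.7]
force: [0.3, 0.6, -0.8]
width: 0.49
grasp_force: 63.2
```

Call:
{"op": "arm_command", "data": {"gripper": [1,1,1,1,1], "translation": [[0,0,-0.2],[0,0,-0.4],[0,0,-0.5],[0,0,-0.5],[0,0,-0.5]], "turn": [[0,0,0],[0,0,0],[0,0,0],[0,0,0],[0,0,0]]}}

```text
time_s: 18.9
tool_pos: [0.4704, 0.3356, 0.0255]
ee_rot: [180.0, 0.0, -178.6]
force: [-0.0, 0.3, -0.7]
width: 0.488
grasp_force: 63.2
```

Call:
{"op": "arm_command", "data": {"gripper": [1,1,1], "translation": [[0,0,-0.1],[0,0,-0.2],[0,0,-0.2]], "turn": [[0,0,0],[0,0,0],[0,0,0]]}}

```text
time_s: 19.2
tool_pos: [0.4708, 0.3357, 0.0243]
ee_rot: [180.0, 0.0, -178.6]
force: [-1.6, -1.0, 8.4]
width: 0.487
grasp_force: 64.5
```

Call:
{"op": "arm_command", "data": {"gripper": [-0.4,-0.4,-0.6,-0.6,-0.6], "translation": [[0,0,0],[0,0,0],[0,0,0],[0,0,2],[0,0,6]], "turn": [[0,0,0],[0,0,0],[0,0,0],[0,0,0],[0,0,0]]}}

```text
time_s: 19.7
tool_pos: [0.4682, 0.3341, 0.0813]
ee_rot: [-179.8, -0.3, -178.6]
force: [0.3, 0.2, -0.2]
width: 0.797
grasp_force: 0.0
```

Call:
{"op": "arm_command", "data": {"gripper": [-0.6,0.5,1,1,1], "translation": [[0,0,4],[-4,0,5],[-8,0,5],[-9.4,-0.1,5],[-9.4,-0.1,3]], "turn": [[0,0,0],[0,0,0],[0,0,0],[0,0,0],[0,0,0]]}}

```text
time_s: 20.2
tool_pos: [0.3751, 0.3361, 0.1148]
ee_rot: [179.8, 0.1, -178.4]
force: [1.1, 0.6, -0.0]
width: 0.116
grasp_force: 0.0
```

```bash
python3 - <<'E'
from h import *
st(); im=viewer.grab_frame("top"); cv2.imwrite("pics/t9.png",im); sc=viewer.grab_frame("scene"); w=viewer.grab_frame("wrist")
cv2.imwrite("pics/m9.png",np.vstack([np.hstack([cv2.resize(sc[220:340,300:440],(400,300),interpolation=2),cv2.resize(im[95:245,180:380],(400,300),interpolation=2)]),cv2.resize(w,(800,300))[:, :]]))
E
```

```text
{'time_s': 20.2, 'tool_pos': [0.375, 0.336, 0.115], 'ee_rot': [179.821, 0.077, -178.446], 'force': [1.117, 0.602, -0.024], 'torque': [0.005, -0.008, -0.031], 'width': 0.116, 'grasp_force': 0.0, 'joints': [-59.06, 26.999, 15.165, 116.032, -11.211, 38.136, 54.911]}
```

View pics/m9.png

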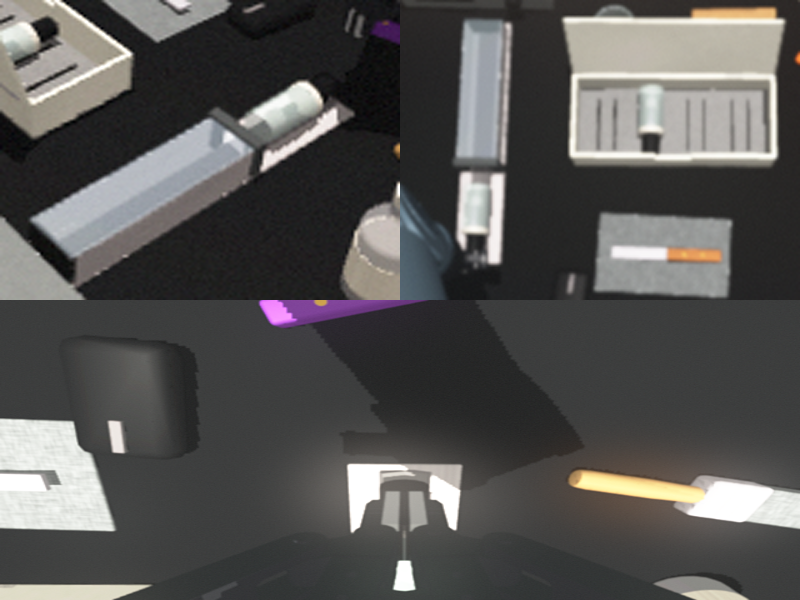

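The mosaic shows lamp 1 seated in the V-block just before the jaws, the cover standing open, the blade on its mat, and one lamp left in the case. Next I'll come down behind the base and push gently.

Call:
{"op": "arm_command", "data": {"gripper": [1,1,1,1,1], "translation": [[0,-0.1,-3],[0,-0.1,-6],[0,-0.1,-8.5],[0,-0.1,-9.2],[0,-0.1,-9.2]], "turn": [[0,0,0],[0,0,0],[0,0,0],[0,0,0],[0,0,0]]}}

```text
time_s: 20.85
tool_pos: [0.3767, 0.333, 0.021]
ee_rot: [-179.9, -0.0, -178.7]
force: [0.7, 0.5, 0.0]
width: -0.001
grasp_force: 0.0
```

Call:
{"op": "arm_command", "data": {"gripper": [1,1,1,1,1], "translation": [[0.4,0,0],[0.8,0,0],[1.2,0,0],[1.6,0,0],[2.0,0,0]], "turn": [[0,0,0],[0,0,0],[0,0,0],[0,0,0],[0,0,0]]}}

```text
time_s: 21.35
tool_pos: [0.3964, 0.3337, 0.0216]
ee_rot: [180.0, -0.0, -178.6]
force: [-0.8, 0.3, 1.4]
width: -0.004
grasp_force: 0.7
```

Call:
{"op": "arm_command", "data": {"gripper": [1,1,1,1,1], "translation": [[0.2,0,0],[0.4,0,0],[0.6,0,0],[0.8,0,0],[1.0,0,0]], "turn": [[0,0,0],[0,0,0],[0,0,0],[0,0,0],[0,0,0]]}}

```text
time_s: 21.85
tool_pos: [0.4064, 0.3335, 0.0212]
ee_rot: [-180.0, -0.0, -178.6]
force: [-1.8, -0.3, 0.2]
width: -0.002
grasp_force: 0.6
```

Call:
{"op": "arm_command", "data": {"gripper": [1,1,1,1,1], "translation": [[0.1,0,0],[0.2,0,0],[0.3,0,0],[0.4,0,0],[0.5,0,0]], "turn": [[0,0,0],[0,0,0],[0,0,0],[0,0,0],[0,0,0]]}}

```text
time_s: 22.35
tool_pos: [0.4114, 0.3335, 0.0213]
ee_rot: [-180.0, 0.0, -178.6]
force: [-1.7, 0.1, -0.4]
width: -0.002
grasp_force: 0.6
```

Call:
{"op": "arm_command", "data": {"gripper": [1,1,1], "translation": [[0.1,0,0],[0.2,0,0],[0.3,0,0]], "turn": [[0,0,0],[0,0,0],[0,0,0]]}}

```text
time_s: 22.65
tool_pos: [0.4144, 0.3335, 0.0213]
ee_rot: [180.0, 0.0, -178.6]
force: [-0.7, 0.0, 0.0]
width: 0.001
grasp_force: 0.6
```

Call:
{"op": "arm_command", "data": {"gripper": [1,1,1], "translation": [[0.1,0,0],[0.2,0,0],[0.2,0,0]], "turn": [[0,0,0],[0,0,0],[0,0,0]]}}

```text
time_s: 22.95
tool_pos: [0.4166, 0.3335, 0.0213]
ee_rot: [180.0, 0.0, -178.6]
force: [-0.9, 1.2, -0.3]
width: -0.004
grasp_force: 0.2
```

Call:
{"op": "arm_command", "data": {"gripper": [1,1,1], "translation": [[0.1,0,0],[0.2,0,0],[0.2,0,0]], "turn": [[0,0,0],[0,0,0],[0,0,0]]}}

```text
time_s: 23.25
tool_pos: [0.4185, 0.3335, 0.0213]
ee_rot: [180.0, 0.0, -178.6]
force: [-1.2, 0.5, -0.7]
width: 0.005
grasp_force: 0.3
```

Call:
{"op": "arm_command", "data": {"gripper": [1,1,1], "translation": [[0.1,0,0],[0.2,0,0],[0.2,0,0]], "turn": [[0,0,0],[0,0,0],[0,0,0]]}}

```text
time_s: 23.55
tool_pos: [0.419, 0.3336, 0.0212]
ee_rot: [-180.0, -0.1, -178.6]
force: [-5.2, 1.0, 3.6]
width: 0.0
grasp_force: 2.4
```

Call:
{"op": "arm_command", "data": {"gripper": [1,1,1], "translation": [[0.1,0,0],[0.2,0,0],[0.2,0,0]], "turn": [[0,0,0],[0,0,0],[0,0,0]]}}

```text
time_s: 23.85
tool_pos: [0.419, 0.3336, 0.021]
ee_rot: [-179.9, -0.3, -178.5]
force: [-9.7, -1.2, 7.5]
width: -0.003
grasp_force: 4.9
```

```bash
python3 - <<'E'
from h import *
a=viewer.grab_frame("scene"); cv2.imwrite("pics/s10.png",a); t=viewer.grab_frame("top"); cv2.imwrite("pics/t10.png",t)
# lamp glass end location in top: print column profile along gauge
b=cv2.imread("pics/t9.png")
for im in(b,t): print([int(v) for v in im[170:232,219:222].mean((1,2))])
E
```

```text
[163, 163, 159, 141, 118, 106, 99, 86, 72, 68, 80, 113, 136, 141, 141, 146, 170, 207, 224, 218, 208, 205, 205, 208, 212, 213, 210, 205, 198, 194, 192, 192, 190, 190, 189, 190, 190, 197, 220, 234, 228, 174, 87, 40, 36, 35, 35, 37, 38, 43, 53, 67, 92, 116, 123, 109, 83, 63, 50, 36, 27, 24]
[162, 164, 159, 141, 119, 106, 100, 112, 165, 199, 207, 207, 207, 207, 210, 214, 217, 217, 213, 206, 200, 198, 196, 195, 194, 194, 194, 195, 198, 215, 231, 235, 200, 112, 49, 34, 33, 34, 35, 33, 33, 34, 35, 35, 34, 32, 31, 30, 36, 53, 66, 67, 66, 69, 81, 93, 78, 43, 27, 24, 24, 25]
```

Lamp 1 stops at the jaws: the force rose while nothing moved, so it doesn't fit. I'll back off, regrip it and take it to the tray.

Call:
{"op": "arm_command", "data": {"gripper": [1,1,1,1,1], "translation": [[-1,0,0],[-2,0,0],[-2,0,4],[-2,0,8],[-2,0,9.5]], "turn": [[0,0,0],[0,0,0],[0,0,0],[0,0,0],[0,0,0]]}}

```text
time_s: 24.45
tool_pos: [0.4038, 0.3346, 0.1195]
ee_rot: [179.8, 0.2, -178.6]
force: [0.0, -0.2, -0.3]
width: -0.0
grasp_force: 0.0
```

Call:
{"op": "arm_command", "data": {"gripper": [-0.6,-0.6,-0.6,-0.6,-0.6], "translation": [[3,0,0],[6,0.1,0],[9.1,0.2,0],[9.1,0.2,0],[9.1,0.2,0]], "turn": [[0,0,0],[0,0,0],[0,0,0],[0,0,0],[0,0,0]]}}

```text
time_s: 24.95
tool_pos: [0.4933, 0.3351, 0.116]
ee_rot: [-180.0, 0.0, -178.7]
force: [-1.0, -0.0, 0.3]
width: 0.8
grasp_force: 0.0
```

```bash
python3 - <<'E'
from h import *
st(); w=viewer.grab_frame("wrist"); cv2.imwrite("pics/w11.png",w)
E
```

```text
{'time_s': 24.95, 'tool_pos': [0.493, 0.335, 0.116], 'ee_rot': [-179.978, 0.004, -178.674], 'force': [-0.969, -0.03, 0.347], 'torque': [0.018, -0.014, -0.034], 'width': 0.8, 'grasp_force': 0.0, 'joints': [-49.725, 34.517, 15.35, 102.149, -12.226, 44.966, 63.063]}
```

View pics/w11.png

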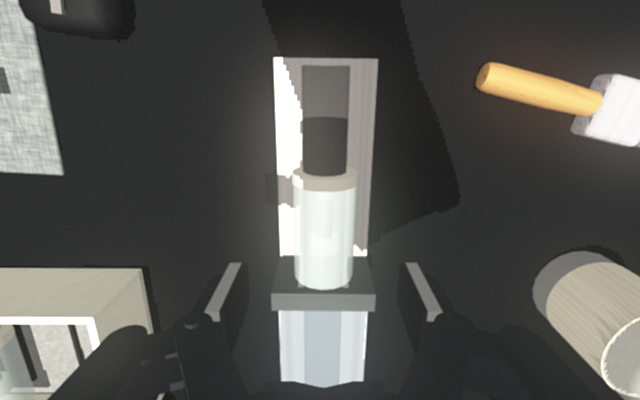

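The lamp's glass end, at (323,285), rests against the jaws, and the base is toward the robot at (325,120). The fingers straddle it, so I'll grasp it now.

Call:
{"op": "arm_command", "data": {"gripper": [-0.6,-0.6,-0.6,-0.6,-0.6], "translation": [[-0.2,0,-3],[-0.2,0,-6],[-0.2,0,-8],[-0.2,0,-9],[-0.2,0,-9.2]], "turn": [[0,0,0],[0,0,0],[0,0,0],[0,0,0],[0,0,0]]}}

```text
time_s: 25.5
tool_pos: [0.4897, 0.3354, 0.0234]
ee_rot: [-179.9, -0.1, -178.6]
force: [0.9, 0.3, -0.7]
width: 0.797
grasp_force: 0.0
```

Call:
{"op": "arm_command", "data": {"gripper": [1,1,1,1,1], "translation": [[0,0,0],[0,0,0],[0,0,0],[0,0,0],[0,0,0]], "turn": [[0,0,0],[0,0,0],[0,0,0],[0,0,0],[0,0,0]]}}

```text
time_s: 26.0
tool_pos: [0.4918, 0.3356, 0.0259]
ee_rot: [180.0, 0.1, -178.6]
force: [-1.7, -2.1, 5.1]
width: 0.494
grasp_force: 60.5
```

Call:
{"op": "arm_command", "data": {"gripper": [1,1,1,1,1], "translation": [[0,0,1],[-0.5,0,4],[-0.5,0,8],[-0.5,0,12],[-0.5,0,15]], "turn": [[0,0,0],[0,0,0],[0,0,0],[0,0,0],[0,0,0]]}}

```text
time_s: 26.5
tool_pos: [0.4872, 0.336, 0.1782]
ee_rot: [179.9, 0.2, -178.6]
force: [1.2, 0.2, -1.3]
width: 0.494
grasp_force: 61.1
```

```bash
python3 - <<'E'
from h import *
st(); w=viewer.grab_frame("wrist"); cv2.imwrite("pics/w12.png",w)
E
```

```text
{'time_s': 26.5, 'tool_pos': [0.487, 0.336, 0.178], 'ee_rot': [179.861, 0.174, -178.625], 'force': [1.157, 0.154, -1.309], 'torque': [-0.005, -0.087, 0.016], 'width': 0.494, 'grasp_force': 61.104, 'joints': [-51.574, 29.173, 17.066, 100.965, -10.594, 51.203, 61.459]}
```

Call:
{"op": "arm_command", "data": {"gripper": [1,1,1,1,1], "translation": [[0,-4.8,0],[0,-9.6,0],[0,-14.4,0],[0,-19.2,0],[0,-24,0]], "turn": [[0,0,0],[0,0,0],[0,0,0],[0,0,1],[0,0,2]]}}

```text
time_s: 27.05
tool_pos: [0.4863, 0.0938, 0.1753]
ee_rot: [180.0, 0.1, -176.6]
force: [1.1, 0.4, -1.6]
width: 0.491
grasp_force: 61.2
```

Call:
{"op": "arm_command", "data": {"gripper": [1,1,1,1,1], "translation": [[0,-4.8,0],[0,-9.6,0],[0,-14.4,0],[0,-19.2,0],[0,-24,0]], "turn": [[0,0,0],[0,0,0],[0,0,0],[0,0,0],[0,0,0]]}}

```text
time_s: 27.55
tool_pos: [0.4864, -0.1463, 0.1753]
ee_rot: [180.0, 0.1, -176.6]
force: [1.2, 0.5, -1.5]
width: 0.49
grasp_force: 61.2
```

Call:
{"op": "arm_command", "data": {"gripper": [1,1,1,1,1], "translation": [[0,-4.8,0],[-0.5,-9.6,0],[-1.0,-14.4,0],[-1.3,-19.2,0],[-1.3,-24,-1]], "turn": [[0,0,0],[0,0,0],[0,0,0],[0,0,0],[0,0,0]]}}

```text
time_s: 28.05
tool_pos: [0.4736, -0.3872, 0.1664]
ee_rot: [-179.9, 0.2, -176.6]
force: [1.1, -0.4, -1.2]
width: 0.492
grasp_force: 61.2
```

Call:
{"op": "arm_command", "data": {"gripper": [1,1,1,1,1], "translation": [[0,-0.9,-3],[0,-0.9,-6],[0,-0.9,-8],[0,-0.9,-8],[0,-0.9,-8]], "turn": [[0,0,0],[0,0,0],[0,0,0],[0,0,0],[0,0,0]]}}

```text
time_s: 28.55
tool_pos: [0.4736, -0.3937, 0.0853]
ee_rot: [-180.0, 0.0, -176.6]
force: [-0.2, -0.6, -0.5]
width: 0.485
grasp_force: 61.2
```

```bash
python3 - <<'E'
from h import *
s=st(); w=viewer.grab_frame("wrist"); cv2.imwrite("pics/w13.png",w)
c=R.from_euler('z',3.4,degrees=True).as_matrix()
t=np.array([[-.08,-.105,.016],[-.08,.105,.016],[-.08,0,.012]])@c.T+[.4676,-.341,0]
print(pix("wrist",t).round(0).tolist())
E
```

```text
{'time_s': 28.55, 'tool_pos': [0.474, -0.394, 0.085], 'ee_rot': [-179.972, 0.038, -176.607], 'force': [-0.198, -0.64, -0.465], 'torque': [-0.016, -0.002, -0.004], 'width': 0.485, 'grasp_force': 61.24, 'joints': [20.373, 39.633, 21.454, 100.092, -19.648, 43.947, 145.009]}
[[237.0, 86.0], [593.0, 85.0], [412.0, 86.0]]
```

View pics/w13.png

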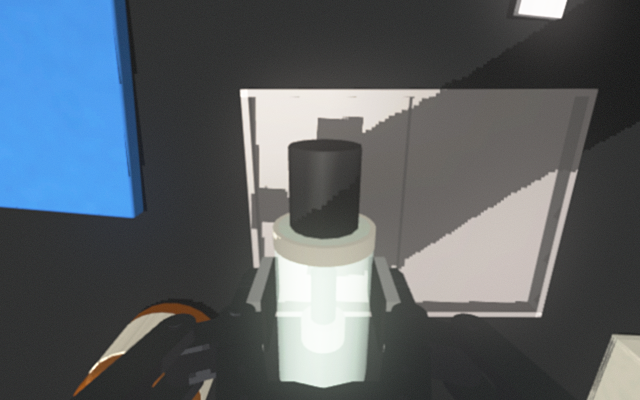

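The tray's left bay (columns 255–405) lies under the lamp, whose axis is at column 323, so the placement is good. I'll lower it and release.

Call:
{"op": "arm_command", "data": {"gripper": [1,1,1,1,1], "translation": [[0,0,-2.5],[0,0,-4.5],[0,0,-5.7],[0,0,-6.2],[0,0,-6.4]], "turn": [[0,0,0],[0,0,0],[0,0,0],[0,0,0],[0,0,0]]}}

```text
time_s: 29.1
tool_pos: [0.4738, -0.3939, 0.0209]
ee_rot: [-180.0, 0.0, -176.6]
force: [-0.1, 0.0, 0.1]
width: 0.49
grasp_force: 61.3
```

Call:
{"op": "arm_command", "data": {"gripper": [1,1,1], "translation": [[0,0,-0.1],[0,0,-0.2],[0,0,-0.2]], "turn": [[0,0,0],[0,0,0],[0,0,0]]}}

```text
time_s: 29.4
tool_pos: [0.4739, -0.3941, 0.0197]
ee_rot: [-179.9, 0.1, -176.6]
force: [-1.1, 1.5, 5.0]
width: 0.492
grasp_force: 62.1
```

Call:
{"op": "arm_command", "data": {"gripper": [-0.2,-0.4,-0.6,-0.6,-0.6], "translation": [[0,0,0],[0,0,0],[0,0,0],[0,0,1],[0,0,4]], "turn": [[0,0,0],[0,0,0],[0,0,0],[0,0,0],[0,0,0]]}}

```text
time_s: 29.9
tool_pos: [0.4717, -0.392, 0.0568]
ee_rot: [179.8, -0.2, -176.6]
force: [0.0, 0.8, 0.5]
width: 0.802
grasp_force: 0.0
```

Call:
{"op": "arm_command", "data": {"gripper": [-0.6,-0.6,-0.6,-0.6,-0.6], "translation": [[0,0,5],[0,0,10],[0,3,14],[0,7.5,14],[0,12,14]], "turn": [[0,0,0],[0,0,0],[0,0,0],[0,0,-1],[0,0,-2.4]]}}

```text
time_s: 30.4
tool_pos: [0.4739, -0.2731, 0.2006]
ee_rot: [-179.9, 0.2, -179.2]
force: [0.2, 0.9, -0.7]
width: 0.801
grasp_force: 0.0
```

Call:
{"op": "arm_command", "data": {"gripper": [-0.6,-0.6,-0.6,-0.6,-0.6], "translation": [[2,4,0],[4,8,0],[6,12,0],[8,16,0],[10,20,0]], "turn": [[0,0,0],[0,0,0],[0,0,0],[0,0,0],[0,0,0]]}}

```text
time_s: 30.9
tool_pos: [0.5739, -0.0719, 0.1992]
ee_rot: [180.0, 0.1, -179.0]
force: [0.8, -0.9, -0.9]
width: 0.8
grasp_force: 0.0
```

Call:
{"op": "arm_command", "data": {"gripper": [-0.6,-0.6,-0.6,-0.6,-0.6], "translation": [[2,4,0],[4,8,0],[6.9,12.4,-2],[6.9,12.4,-4],[6.9,12.4,-5]], "turn": [[0,0,0],[0,0,0],[0,0,0],[0,0,0],[0,0,0]]}}

```text
time_s: 31.4
tool_pos: [0.6417, 0.0529, 0.1467]
ee_rot: [180.0, -0.1, -178.8]
force: [-0.7, -1.0, -0.0]
width: 0.795
grasp_force: 0.0
```

```bash
python3 - <<'E'
from h import *
s=st(); w=viewer.grab_frame("wrist"); cv2.imwrite("pics/w14.png",w); t=viewer.grab_frame("top")
print(pix("wrist",[[.5795,.0505,.03],[.6145,.0505,.045],[.6945,.0505,.03]]).round(0).tolist())
cv2.imwrite("pics/m14.png",np.hstack([cv2.resize(w,(480,300)),cv2.resize(t[150:270,370:490],(300,300),interpolation=2)]))
E
```

```text
{'time_s': 31.4, 'tool_pos': [0.642, 0.053, 0.147], 'ee_rot': [179.982, -0.127, -178.807], 'force': [-0.697, -1.016, -0.049], 'torque': [0.008, 0.045, -0.022], 'width': 0.795, 'grasp_force': 0.0, 'joints': [-22.761, 36.925, 20.546, 93.767, -15.5, 52.259, 94.774]}
[[327.0, 117.0], [326.0, 168.0], [324.0, 255.0]]
```

View pics/m14.png

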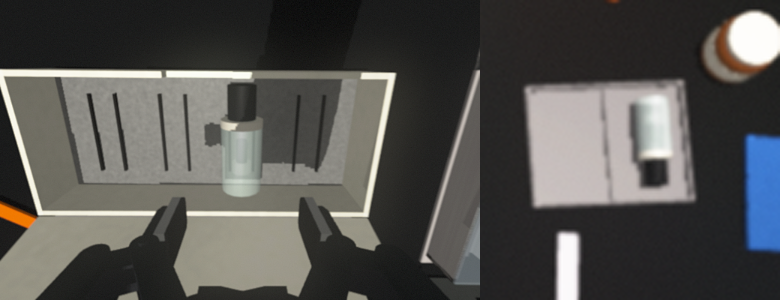

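Lamp 1 lies in the tray's bay. Lamp 2 is under the fingers, spanning (323,112) to (321,258) in full-size pixels. That uses up my picture views, so from here I'll work by numbers and go down on lamp 2.

Call:
{"op": "arm_command", "data": {"gripper": [-0.6,-0.6,-0.6,-0.6,-0.6], "translation": [[0,-0.4,-4],[0,-0.4,-8],[0,-0.4,-10.5],[0,-0.4,-11.5],[0,-0.4,-12.2]], "turn": [[0,0,0],[0,0,0],[0,0,0],[0,0,0],[0,0,0]]}}

```text
time_s: 32.0
tool_pos: [0.6427, 0.0449, 0.027]
ee_rot: [-180.0, 0.1, -179.1]
force: [-0.1, 1.4, 1.0]
width: 0.799
grasp_force: 0.0
```

Call:
{"op": "arm_command", "data": {"gripper": [-0.6,-0.6,-0.6], "translation": [[0,0,-0.2],[0,0,-0.4],[0,0,-0.4]], "turn": [[0,0,0],[0,0,0],[0,0,0]]}}

```text
time_s: 32.3
tool_pos: [0.643, 0.0465, 0.0233]
ee_rot: [180.0, 0.1, -179.0]
force: [0.2, 0.8, 0.5]
width: 0.796
grasp_force: 0.0
```

Call:
{"op": "arm_command", "data": {"gripper": [-0.6,-0.6,-0.6], "translation": [[0,0,-0.2],[0,0,-0.4],[0,0,-0.4]], "turn": [[0,0,0],[0,0,0],[0,0,0]]}}

```text
time_s: 32.6
tool_pos: [0.6422, 0.0466, 0.0182]
ee_rot: [-180.0, -0.0, -179.0]
force: [0.3, 0.6, -0.4]
width: 0.801
grasp_force: 0.0
```

Call:
{"op": "arm_command", "data": {"gripper": [1,1,1,1,1], "translation": [[0,0,0],[0,0,0],[0,0,0],[0,0,0],[0,0,0]], "turn": [[0,0,0],[0,0,0],[0,0,0],[0,0,0],[0,0,0]]}}

```text
time_s: 33.1
tool_pos: [0.6428, 0.052, 0.0195]
ee_rot: [179.6, 0.0, -178.8]
force: [-2.6, 8.9, 9.9]
width: 0.495
grasp_force: 60.2
```

Call:
{"op": "arm_command", "data": {"gripper": [1,1,1,1,1], "translation": [[0,0.5,1],[0,0.5,3],[0,0.5,7],[0,0.5,11],[0,0.5,14]], "turn": [[0,0,0],[0,0,0],[0,0,0],[0,0,0],[0,0,0]]}}

```text
time_s: 33.6
tool_pos: [0.6429, 0.0508, 0.161]
ee_rot: [-180.0, 0.1, -179.1]
force: [0.3, 0.1, -1.5]
width: 0.489
grasp_force: 61.1
```

Call:
{"op": "arm_command", "data": {"gripper": [1,1,1,1,1], "translation": [[-2.3,3.8,0],[-4.6,7.6,0],[-6.9,11.4,0],[-9.2,15.2,0],[-11.5,19,0]], "turn": [[0,0,0],[0,0,0],[0,0,0],[0,0,0],[0,0,0]]}}

```text
time_s: 34.1
tool_pos: [0.5263, 0.2424, 0.1586]
ee_rot: [-180.0, 0.0, -179.1]
force: [0.7, 0.8, -0.9]
width: 0.492
grasp_force: 61.4
```

Call:
{"op": "arm_command", "data": {"gripper": [1,1,1,1,1], "translation": [[-2.3,3.8,-1],[-4.6,7.6,-4],[-5.7,9.3,-6],[-5.7,9.3,-6],[-5.7,9.3,-6]], "turn": [[0,0,0],[0,0,0],[0,0,0],[0,0,0],[0,0,0]]}}

```text
time_s: 34.6
tool_pos: [0.4703, 0.334, 0.0982]
ee_rot: [-179.9, -0.0, -179.0]
force: [-0.1, -0.3, -1.9]
width: 0.488
grasp_force: 61.3
```

```bash
python3 - <<'E'
from h import *
s=st(); w=viewer.grab_frame("wrist"); cv2.imwrite("pics/w15.png",w)
a=cv2.imread("pics/w8.png"); g=lambda i:cv2.cvtColor(i,cv2.COLOR_BGR2GRAY)
for i in(a,w):
    G=g(i).astype(int)
    print("col323 rows",G[85:260:5,323].tolist(),"\n row165",G[165,260:400:4].tolist(),"\n row225",G[225,260:400:4].tolist())
E
```

```text
{'time_s': 34.6, 'tool_pos': [0.47, 0.334, 0.098], 'ee_rot': [-179.921, -0.004, -178.981], 'force': [-0.143, -0.306, -1.883], 'torque': [-0.103, -0.021, -0.065], 'width': 0.488, 'grasp_force': 61.301, 'joints': [-53.473, 34.904, 18.314, 105.675, -15.522, 41.914, 64.42]}
col323 rows [48, 49, 147, 147, 96, 96, 96, 95, 52, 54, 53, 53, 54, 50, 49, 50, 48, 44, 45, 47, 47, 44, 51, 53, 53, 60, 64, 115, 159, 177, 176, 178, 178, 246, 239] 
 row165 [53, 55, 55, 57, 57, 160, 255, 41, 46, 47, 47, 45, 49, 46, 47, 46, 48, 48, 46, 43, 44, 43, 43, 38, 41, 112, 141, 136, 140, 139, 127, 39, 35, 37, 33] 
 row225 [61, 63, 63, 154, 162, 163, 167, 168, 166, 162, 159, 157, 158, 157, 159, 159, 162, 163, 160, 159, 159, 158, 161, 162, 169, 168, 166, 163, 157, 128, 54, 54, 54, 51, 47]
col323 rows [54, 57, 139, 152, 99, 101, 100, 102, 104, 96, 61, 61, 59, 61, 57, 58, 55, 53, 51, 52, 51, 53, 48, 50, 53, 53, 56, 59, 61, 63, 162, 163, 175, 178, 178] 
 row165 [65, 65, 66, 60, 255, 254, 254, 121, 60, 59, 60, 58, 56, 59, 58, 58, 52, 52, 53, 49, 48, 44, 44, 43, 41, 65, 139, 139, 142, 100, 39, 38, 39, 35, 34] 
 row225 [57, 60, 62, 149, 158, 159, 159, 159, 160, 64, 61, 61, 58, 61, 60, 63, 61, 62, 59, 59, 60, 56, 54, 83, 160, 158, 157, 157, 155, 89, 48, 46, 46, 43, 46]
```

Call:
{"op": "arm_command", "data": {"gripper": [1,1,1,1,1], "translation": [[-0.3,0.1,-2],[-0.3,0.1,-5],[-0.3,0.1,-6.3],[-0.3,0.1,-6.8],[-0.3,0.1,-7]], "turn": [[0,0,0.3],[0,0,0.3],[0,0,0.3],[0,0,0.3],[0,0,0.3]]}}

```text
time_s: 35.15
tool_pos: [0.4683, 0.3349, 0.0287]
ee_rot: [-180.0, 0.0, -178.8]
force: [0.0, -0.1, -1.1]
width: 0.49
grasp_force: 61.3
```

Call:
{"op": "arm_command", "data": {"gripper": [1,1,1], "translation": [[0,0,-0.1],[0,0,-0.2],[0,0,-0.2]], "turn": [[0,0,0],[0,0,0],[0,0,0]]}}

```text
time_s: 35.45
tool_pos: [0.4677, 0.3358, 0.0269]
ee_rot: [180.0, 0.0, -178.7]
force: [-0.4, -0.5, -1.9]
width: 0.492
grasp_force: 61.3
```

Call:
{"op": "arm_command", "data": {"gripper": [1,1,1], "translation": [[0,0,-0.1],[0,0,-0.2],[0,0,-0.2]], "turn": [[0,0,0],[0,0,0],[0,0,0]]}}

```text
time_s: 35.75
tool_pos: [0.4675, 0.3358, 0.025]
ee_rot: [180.0, 0.0, -178.7]
force: [-2.7, -0.6, 5.9]
width: 0.49
grasp_force: 62.3
```

Call:
{"op": "arm_command", "data": {"gripper": [-0.4,-0.4,-0.6,-0.6,-0.6], "translation": [[0,0,0],[0,0,0],[0,0,0],[0,0,2],[0,0,6]], "turn": [[0,0,0],[0,0,0],[0,0,0],[0,0,0],[0,0,0]]}}

```text
time_s: 36.25
tool_pos: [0.4653, 0.3341, 0.0824]
ee_rot: [-179.8, -0.3, -178.7]
force: [0.6, -0.1, 0.3]
width: 0.799
grasp_force: 0.0
```

Call:
{"op": "arm_command", "data": {"gripper": [-0.6,0.5,1,1,1], "translation": [[0,0,4],[-4,0,5],[-8,0,5],[-9.1,-0.2,5],[-9.1,-0.2,3]], "turn": [[0,0,0],[0,0,0],[0,0,0],[0,0,0],[0,0,0]]}}

```text
time_s: 36.75
tool_pos: [0.3754, 0.335, 0.1158]
ee_rot: [179.8, 0.1, -178.6]
force: [0.8, 0.3, -0.1]
width: 0.118
grasp_force: 0.0
```

Call:
{"op": "arm_command", "data": {"gripper": [1,1,1,1,1], "translation": [[0,0,-3],[0,0,-6],[0,0,-8.5],[0,0,-9.2],[0,0,-9.2]], "turn": [[0,0,0],[0,0,0],[0,0,0],[0,0,0],[0,0,0]]}}

```text
time_s: 37.25
tool_pos: [0.3762, 0.3329, 0.0216]
ee_rot: [-179.9, -0.1, -178.7]
force: [-0.3, -0.2, -1.5]
width: -0.0
grasp_force: 0.0
```

Call:
{"op": "arm_command", "data": {"gripper": [1,1,1,1,1], "translation": [[0.4,0,0],[0.8,0,0],[1.2,0,0],[1.6,0,0],[2.0,0,0]], "turn": [[0,0,0],[0,0,0],[0,0,0],[0,0,0],[0,0,0]]}}

```text
time_s: 37.75
tool_pos: [0.3964, 0.3337, 0.0226]
ee_rot: [180.0, -0.0, -178.7]
force: [-2.2, -0.7, 0.5]
width: 0.002
grasp_force: 0.7
```

Call:
{"op": "arm_command", "data": {"gripper": [1,1,1,1,1], "translation": [[0.3,0,0],[0.6,0,0],[0.9,0,0],[1.2,0,0],[1.5,0,0]], "turn": [[0,0,0],[0,0,0],[0,0,0],[0,0,0],[0,0,0]]}}

```text
time_s: 38.25
tool_pos: [0.4115, 0.3335, 0.0222]
ee_rot: [-180.0, -0.0, -178.7]
force: [-1.8, 0.1, 0.6]
width: -0.001
grasp_force: 0.6
```

Call:
{"op": "arm_command", "data": {"gripper": [1,1,1,1,1], "translation": [[0.1,0,0],[0.2,0,0],[0.3,0,0],[0.4,0,0],[0.5,0,0]], "turn": [[0,0,0],[0,0,0],[0,0,0],[0,0,0],[0,0,0]]}}

```text
time_s: 38.75
tool_pos: [0.4163, 0.3335, 0.0223]
ee_rot: [-180.0, 0.0, -178.7]
force: [-0.1, 0.5, 0.5]
width: -0.002
grasp_force: 0.5
```

Call:
{"op": "arm_command", "data": {"gripper": [1,1,1], "translation": [[0.1,0,0],[0.2,0,0],[0.3,0,0]], "turn": [[0,0,0],[0,0,0],[0,0,0]]}}

```text
time_s: 39.05
tool_pos: [0.419, 0.3335, 0.0222]
ee_rot: [-180.0, -0.0, -178.7]
force: [-3.0, -0.1, 1.4]
width: -0.003
grasp_force: 1.8
```

Call:
{"op": "arm_command", "data": {"gripper": [1,1,1], "translation": [[0.1,0,0],[0.2,0,0],[0.2,0,0]], "turn": [[0,0,0],[0,0,0],[0,0,0]]}}

```text
time_s: 39.35
tool_pos: [0.419, 0.3336, 0.0221]
ee_rot: [-180.0, -0.2, -178.6]
force: [-8.0, 0.9, 4.9]
width: 0.0
grasp_force: 3.7
```

```bash
python3 - <<'E'
from h import *
st(); t=viewer.grab_frame("top"); b=cv2.imread("pics/t10.png")
for im in(b,t): print([int(v) for v in im[170:232,219:222].mean((1,2))])
print(pix("top",[[.53,.335,.05]]))
E
```

```text
{'time_s': 39.35, 'tool_pos': [0.419, 0.334, 0.022], 'ee_rot': [-179.96, -0.233, -178.647], 'force': [-8.024, 0.892, 4.926], 'torque': [0.076, 1.461, -0.045], 'width': 0.0, 'grasp_force': 3.704, 'joints': [-54.266, 39.243, 14.316, 112.47, -18.13, 30.636, 64.033]}
[162, 164, 159, 141, 119, 106, 100, 112, 165, 199, 207, 207, 207, 207, 210, 214, 217, 217, 213, 206, 200, 198, 196, 195, 194, 194, 194, 195, 198, 215, 231, 235, 200, 112, 49, 34, 33, 34, 35, 33, 33, 34, 35, 35, 34, 32, 31, 30, 36, 53, 66, 67, 66, 69, 81, 93, 78, 43, 27, 24, 24, 25]
[164, 163, 159, 141, 119, 106, 100, 112, 166, 201, 210, 210, 210, 210, 211, 215, 219, 217, 214, 207, 200, 197, 196, 195, 194, 194, 194, 195, 199, 216, 235, 238, 202, 112, 49, 35, 33, 33, 33, 33, 34, 36, 39, 37, 35, 32, 31, 30, 37, 51, 64, 67, 66, 69, 82, 93, 77, 44, 27, 24, 24, 23]
[[217.3262985  182.28327378]]
```

Lamp 2 stops at the jaws at the same place with rising force, so it doesn't fit either. Its measured thickness also equals lamp 1's. It goes to the tray's other bay.

Call:
{"op": "arm_command", "data": {"gripper": [1,1,1,1,1], "translation": [[-1,0,0],[-2,0,0],[-2,0,4],[-2,0,8],[-2,0,9.5]], "turn": [[0,0,0],[0,0,0],[0,0,0],[0,0,0],[0,0,0]]}}

```text
time_s: 39.9
tool_pos: [0.4026, 0.3346, 0.1205]
ee_rot: [179.8, 0.2, -178.7]
force: [0.6, -0.1, -0.6]
width: -0.002
grasp_force: 0.0
```

Call:
{"op": "arm_command", "data": {"gripper": [-0.6,-0.6,-0.6,-0.6,-0.6], "translation": [[3,0,0],[6,0.1,0],[8.9,0.2,0],[8.9,0.2,0],[8.9,0.2,0]], "turn": [[0,0,0],[0,0,0],[0,0,0],[0,0,0],[0,0,0]]}}

```text
time_s: 40.4
tool_pos: [0.4901, 0.3351, 0.117]
ee_rot: [-180.0, -0.0, -178.8]
force: [-0.1, 1.3, 0.5]
width: 0.799
grasp_force: 0.0
```

Call:
{"op": "arm_command", "data": {"gripper": [-0.6,-0.6,-0.6,-0.6,-0.6], "translation": [[0,0,-3],[0,0,-6],[0,0,-8],[0,0,-9],[0,0,-9.2]], "turn": [[0,0,0],[0,0,0],[0,0,0],[0,0,0],[0,0,0]]}}

```text
time_s: 40.9
tool_pos: [0.4887, 0.3353, 0.0243]
ee_rot: [-179.9, -0.1, -178.7]
force: [-0.1, 0.3, -0.1]
width: 0.799
grasp_force: 0.0
```

Call:
{"op": "arm_command", "data": {"gripper": [1,1,1,1,1], "translation": [[0,0,0],[0,0,0],[0,0,0],[0,0,0],[0,0,0]], "turn": [[0,0,0],[0,0,0],[0,0,0],[0,0,0],[0,0,0]]}}

```text
time_s: 41.4
tool_pos: [0.4908, 0.3355, 0.0269]
ee_rot: [180.0, 0.0, -178.7]
force: [-1.9, -1.0, 5.1]
width: 0.487
grasp_force: 60.5
```

Call:
{"op": "arm_command", "data": {"gripper": [1,1,1,1,1], "translation": [[0,0,1],[-0.5,0,4],[-0.5,0,8],[-0.5,0,12],[-0.5,0,15]], "turn": [[0,0,0],[0,0,0],[0,0,0],[0,0,0],[0,0,0]]}}

```text
time_s: 41.9
tool_pos: [0.4861, 0.336, 0.1791]
ee_rot: [179.9, 0.2, -178.7]
force: [0.3, 1.0, -1.2]
width: 0.489
grasp_force: 61.1
```

Call:
{"op": "arm_command", "data": {"gripper": [1,1,1,1,1], "translation": [[0,-4.8,0],[0,-9.6,0],[0,-14.4,0],[0,-19.2,0],[0,-24,0]], "turn": [[0,0,0],[0,0,0],[0,0,0],[0,0,1],[0,0,2]]}}

```text
time_s: 42.4
tool_pos: [0.4853, 0.0938, 0.1765]
ee_rot: [179.9, 0.1, -176.7]
force: [1.3, -1.4, -1.3]
width: 0.493
grasp_force: 61.2
```

Call:
{"op": "arm_command", "data": {"gripper": [1,1,1,1,1], "translation": [[0,-4.8,0],[0,-9.6,0],[0,-14.4,0],[0,-19.2,0],[0,-24,0]], "turn": [[0,0,0],[0,0,0],[0,0,0],[0,0,0],[0,0,0]]}}

```text
time_s: 42.9
tool_pos: [0.4854, -0.1463, 0.1766]
ee_rot: [180.0, 0.1, -176.7]
force: [1.5, 0.3, -2.2]
width: 0.491
grasp_force: 61.2
```

Call:
{"op": "arm_command", "data": {"gripper": [1,1,1,1,1], "translation": [[-0.5,-4.8,0],[-1,-9.6,0],[-1.7,-14.3,-2],[-1.7,-14.3,-6],[-1.7,-14.3,-9]], "turn": [[0,0,0],[0,0,0],[0,0,0],[0,0,0],[0,0,0]]}}

```text
time_s: 43.4
tool_pos: [0.4678, -0.2896, 0.085]
ee_rot: [-179.9, 0.1, -176.9]
force: [-0.3, 0.6, -3.0]
width: 0.488
grasp_force: 61.2
```

```bash
python3 - <<'E'
from h import *
st(); w=viewer.grab_frame("wrist"); G=cv2.cvtColor(w,cv2.COLOR_BGR2GRAY)
print("row130",G[130,100:560:5].tolist())
c=R.from_euler('z',3.4,degrees=True).as_matrix()
t=np.array([[-.08,0,.012],[-.05,0,.012],[-.05,.1,.016],[-.05,.052,.004],[-.05,-.03,.004]])@c.T+[.4676,-.341,0]
print(pix("wrist",t).round(0).tolist())
E
```

```text
{'time_s': 43.4, 'tool_pos': [0.468, -0.29, 0.085], 'ee_rot': [-179.931, 0.075, -176.918], 'force': [-0.335, 0.639, -2.956], 'torque': [0.107, 0.052, -0.027], 'width': 0.488, 'grasp_force': 61.233, 'joints': [9.029, 34.943, 23.854, 110.319, -21.558, 39.014, 139.076]}
row130 [198, 200, 200, 183, 97, 45, 47, 58, 66, 72, 67, 53, 46, 45, 40, 84, 100, 103, 166, 217, 218, 219, 221, 221, 222, 225, 225, 225, 226, 228, 176, 223, 227, 226, 227, 227, 227, 226, 227, 226, 226, 225, 225, 226, 108, 109, 110, 107, 106, 106, 106, 107, 105, 125, 100, 101, 101, 101, 99, 100, 100, 87, 98, 74, 40, 36, 39, 36, 38, 38, 31, 32, 32, 34, 35, 30, 32, 30, 29, 27, 27, 28, 28, 31, 29, 28, 29, 31, 32, 27, 29, 27]
[[231.0, 91.0], [236.0, 141.0], [398.0, 142.0], [319.0, 139.0], [192.0, 140.0]]
```

Call:
{"op": "arm_command", "data": {"gripper": [1,1,1,1,1], "translation": [[0,0.3,-2.5],[0,0.3,-4.5],[0,0.3,-5.7],[0,0.3,-6.1],[0,0.3,-6.2]], "turn": [[0,0,0.3],[0,0,0.3],[0,0,0.3],[0,0,0.3],[0,0,0.3]]}}

```text
time_s: 43.95
tool_pos: [0.4688, -0.2847, 0.024]
ee_rot: [-180.0, 0.0, -176.4]
force: [-0.3, -0.3, -1.9]
width: 0.489
grasp_force: 61.3
```

Call:
{"op": "arm_command", "data": {"gripper": [1,1,1], "translation": [[0,0,-0.1],[0,0,-0.2],[0,0,-0.2]], "turn": [[0,0,0],[0,0,0],[0,0,0]]}}

```text
time_s: 44.25
tool_pos: [0.4686, -0.2846, 0.0218]
ee_rot: [-180.0, 0.0, -176.4]
force: [0.6, 0.3, -1.7]
width: 0.49
grasp_force: 61.3
```

Call:
{"op": "arm_command", "data": {"gripper": [1,1,1], "translation": [[0,0,-0.1],[0,0,-0.2],[0,0,-0.2]], "turn": [[0,0,0],[0,0,0],[0,0,0]]}}

```text
time_s: 44.55
tool_pos: [0.4686, -0.2846, 0.0205]
ee_rot: [180.0, 0.0, -176.4]
force: [-3.4, 1.2, 13.5]
width: 0.485
grasp_force: 63.0
```

Call:
{"op": "arm_command", "data": {"gripper": [-0.2,-0.4,-0.6,-0.6,-0.6], "translation": [[0,0,0],[0,0,0],[0,0,0],[0,0,1],[0,0,4]], "turn": [[0,0,0],[0,0,0],[0,0,0],[0,0,0],[0,0,0]]}}

```text
time_s: 45.05
tool_pos: [0.4666, -0.2835, 0.0582]
ee_rot: [179.9, -0.2, -176.4]
force: [0.6, -0.2, -0.1]
width: 0.8
grasp_force: 0.0
```

Call:
{"op": "arm_command", "data": {"gripper": [-0.6,-0.6,-0.6,-0.6,-0.6], "translation": [[0,0,4],[0,0,8],[0,0,12],[-1,0,16],[-3,0,16]], "turn": [[0,0,0],[0,0,0],[0,0,0],[0,0,0],[0,0,0]]}}

```text
time_s: 45.55
tool_pos: [0.4418, -0.2864, 0.2249]
ee_rot: [-179.7, 0.5, -176.4]
force: [0.0, -0.4, -0.1]
width: 0.797
grasp_force: 0.0
```

```bash
python3 - <<'E'
from h import *
st(); t=viewer.grab_frame("top"); cv2.imwrite("pics/t16.png",t); s=viewer.grab_frame("scene"); cv2.imwrite("pics/s16.png",s)
# blade on mat vs t5/t9, cover vs s? : differences in regions
b=cv2.imread("pics/t9.png"); 
def px(p): return pix("top",[p]).round(0).astype(int)[0]
def hsv(i): return cv2.cvtColor(i,cv2.COLOR_BGR2HSV)
for n,i in(("t9",b),("t16",t)):
    r=i[195:250,270:350]; h=hsv(r); o=(h[...,1]>120)&(h[...,2]>80); w=(r.min(2)>190)
    print(n,"handle",np.argwhere(o).mean(0)+[195,270] if o.any() else None,o.sum(),"steel",np.argwhere(w).mean(0)+[195,270],w.sum())
    print("  cover rows@col327",[int(v) for v in i[95:150:3,330].mean(1)])
print(px([.41,.0,.013]))
print("case empty std",t[130:170,290:365].mean((0,2)).round().tolist()[::4])
# tray
r=t[168:240,385:465]; print("tray row",[int(v) for v in t[px([.47,-.3,.03])[1],385:465:2].mean(1)]); print(px([.468,-.2847,.026]),px([.47,-.394,.026]))
E
```

```text
{'time_s': 45.55, 'tool_pos': [0.442, -0.286, 0.225], 'ee_rot': [-179.718, 0.539, -176.352], 'force': [0.005, -0.396, -0.097], 'torque': [0.028, 0.001, -0.034], 'width': 0.797, 'grasp_force': 0.0, 'joints': [3.382, 20.592, 30.916, 109.113, -13.166, 53.145, 134.179]}
t9 handle [222.36111111 326.94444444] 144 steel [221.05172414 298.89655172] 174
  cover rows@col327 [45, 57, 176, 230, 195, 180, 181, 180, 179, 179, 176, 175, 210, 207, 134, 147, 181, 172, 172]
t16 handle [222.34265734 326.97202797] 143 steel [221.05172414 298.89655172] 174
  cover rows@col327 [45, 57, 177, 230, 196, 180, 180, 179, 178, 178, 175, 174, 208, 207, 135, 150, 181, 172, 173]
[319 222]
case empty std [177.0, 177.0, 178.0, 156.0, 178.0, 156.0, 180.0, 180.0, 175.0, 179.0, 174.0, 179.0, 179.0, 178.0, 150.0, 178.0, 149.0, 179.0, 130.0]
tray row [25, 30, 83, 179, 189, 190, 145, 98, 133, 72, 62, 61, 40, 38, 53, 69, 80, 88, 93, 100, 103, 109, 111, 115, 117, 121, 123, 125, 126, 127, 127, 129, 129, 130, 129, 127, 126, 125, 122, 119]
[405 206] [439 206]
```

```bash
python3 - <<'E'
from h import *
w=viewer.grab_frame("wrist"); G=cv2.cvtColor(w,cv2.COLOR_BGR2GRAY)
c=R.from_euler('z',3.4,degrees=True).as_matrix()
L=lambda p:pix("wrist",np.array(p)@c.T+[.4676,-.339,0]).round(0).astype(int)
print(L([[-.08,-.105,.016],[-.08,.105,.016],[.08,.105,.016],[.08,-.105,.016]]).tolist())
for x in(-.04,0.03): # base, glass
    q=L([[x,y,.026] for y in np.arange(-.12,.121,.008)]); print(x,[int(G[r,k]) if 0<=r<400 and 0<=k<640 else -1 for k,r in q])
for y in(-.052,.052):
    q=L([[x,y,.026] for x in np.arange(-.09,.091,.006)]); print(y,[int(G[r,k]) if 0<=r<400 and 0<=k<640 else -1 for k,r in q])
E
```

```text
[[161, 116], [373, 117], [366, 260], [182, 260]]
-0.04 [53, 55, 55, 197, 193, 216, 221, 70, 84, 70, 73, 129, 227, 227, 228, 229, 124, 229, 148, 116, 103, 73, 68, 68, 111, 109, 106, 105, 101, 48, 43]
0.03 [61, 63, 66, 202, 186, 207, 252, 251, 249, 238, 202, 125, 210, 213, 211, 213, 173, 213, 212, 217, 234, 251, 249, 244, 210, 206, 206, 202, 193, 71, 67]
-0.052 [54, 58, 209, 226, 224, 82, 73, 73, 74, 75, 76, 80, 195, 255, 241, 235, 235, 233, 232, 231, 246, 245, 240, 250, 250, 249, 252, 120, 94, 109, 135]
0.052 [73, 74, 204, 231, 229, 194, 69, 72, 71, 71, 74, 78, 82, 184, 255, 250, 248, 248, 248, 247, 251, 252, 252, 248, 254, 253, 253, 130, 100, 79, 74]
```

Both lamps lie inside their bays, the case is empty, the blade is on the mat and the cover stands open, so I'm handing in.

```bash
python3 -c "
from bench import robot
print(robot.job_done())"
```

```text
the job is handed in; nothing more can be done
None
```

I handed the job in: the cover was levered open with the blade and stands open, the blade is back on its mat, and both lamps found stopped at the gauge jaws and lie in the return tray, but I viewed 15 pictures (limit 14), and lamp 1's pick-up met an unidentified contact reading 38.9 N.

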